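# Check the forceps' box joints for play and take the worn one out for repair

## Task

Check the three forceps in the rack for worn joints, from left to right: rock the free (right-hand) handle of each one, first away from you and then back towards you, to feel its play. One of them wobbles loosely: draw that one out of its cutout and stand it beaks down in the steel beaker without dropping it in. Leave the two sound ones seated in the rack, the beaker standing and the things lying around undisturbed.

Things in the scene. Friction and masses are not known exactly. Their poses are not given: they have to be found in the camera images.
- rack: white forceps rack on a steel base, 76 x 260 mm, 62 mm high, fixed; origin under its centre, x away from the robot, y left along the row. Three cutouts 78 mm apart and 54 mm deep hold a forceps each; in each a sprung rubber pad grips one beak: pull the forceps straight up with some 5 to 15 N (small wiggles help). While seated a whole forceps can tip a few mm at its top
- cutout_left (a point): centre of the mouth of the left cutout (seen from the robot), on the rack's top face, 62 mm above its foot, y = 78 mm in the rack's frame
- cutout_middle (a point): centre of the mouth of the middle cutout (seen from the robot), on the rack's top face, 62 mm above its foot, y = 0 mm in the rack's frame
- cutout_right (a point): centre of the mouth of the right cutout (seen from the robot), on the rack's top face, 62 mm above its foot, y = -78 mm in the rack's frame
- forceps_a: steel forceps, 189 mm long, 0.2 kg, standing beaks down in a rack cutout; all three look alike. Origin at the tip of the beaks, 8 mm above the rack's foot; own z up the instrument, x away from the robot, y left (turned with the rack). Joint 64 to 86 mm above the tip; above it two handles side by side, 42 mm apart, each 11 mm thick along x, 10 mm wide along y, tops at 189 mm
- forceps_a_held (a point): grip point on the held (left, +y) handle of forceps_a, which is one piece with the beak gripped by the rack: on its centre line, 175 mm from the tip, 14 mm below the handle's top
- forceps_a_free (a point): the same point on the free (right, -y) handle of forceps_a; it belongs to the other half, rocks only along own x about the joint, 100 mm below this point, and stays where it is left
- forceps_a_half (a joint): rocking angle of the free handle of forceps_a against the held half, rad; 0 when in line, positive when rocked away from the robot (own +x). A sound joint stops stiffly at 0.012 (1.2 mm at the grip point), giving up to 0.02 more under a push of several N; a worn one swings freely to 0.14 either way (14 mm)
- forceps_b: another forceps, same in shape and size as forceps_a; its origin and axes likewise
- forceps_b_held (a point): grip point on the held (left, +y) handle of forceps_b, which is one piece with the beak gripped by the rack: on its centre line, 175 mm from the tip, 14 mm below the handle's top
- forceps_b_free (a point): the same point on the free (right, -y) handle of forceps_b; it belongs to the other half, rocks only along own x about the joint, 100 mm below this point, and stays where it is left
- forceps_b_half (a joint): rocking angle of the free handle of forceps_b against the held half, rad; 0 when in line, positive when rocked away from the robot (own +x). A sound joint stops stiffly at 0.012 (1.2 mm at the grip point), giving up to 0.02 more under a push of several N; a worn one swings freely to 0.14 either way (14 mm)
- forceps_c: another forceps, same in shape and size as forceps_a; its origin and axes likewise
- forceps_c_held (a point): grip point on the held (left, +y) handle of forceps_c, which is one piece with the beak gripped by the rack: on its centre line, 175 mm from the tip, 14 mm below the handle's top
- forceps_c_free (a point): the same point on the free (right, -y) handle of forceps_c; it belongs to the other half, rocks only along own x about the joint, 100 mm below this point, and stays where it is left
- forceps_c_half (a joint): rocking angle of the free handle of forceps_c against the held half, rad; 0 when in line, positive when rocked away from the robot (own +x). A sound joint stops stiffly at 0.012 (1.2 mm at the grip point), giving up to 0.02 more under a push of several N; a worn one swings freely to 0.14 either way (14 mm)
- beaker: open stainless steel beaker, loose, 0.5 kg, outer diameter 104 mm, inner 98 mm, 105 mm high, inner floor 4 mm above its foot; origin under its centre, z up. For instruments that go to repair
- beaker_rim (a point): centre of the beaker's mouth, 105 mm above its foot
- handpiece_1: dental handpiece lying on the worktop, 132 mm long, a bystander
- pen_blue: pen lying on the worktop, 145 mm long, a bystander
- tweezers: tweezers lying on the worktop, 154 mm long, a bystander
- marker: marker pen lying near the front edge, 135 mm long, a bystander
There are look-alikes about, which are no part of the job. What is meant by the beaker is not yellow, and is the larger of those in its own colour.

How it is judged:
By the outcome, as a careful person would: the job done as asked, in the order asked, and still so for the second after the job is handed in, with the robot touching nothing.
It also fails if it takes over 61 s, if anything falls off the work surface, if the arm or the gripper's body presses on something with over 40 N, if the wrist force passes 120 N, or if a joint passes its speed limit or range.

## Robot

A 6-joint arm with a two-finger parallel gripper is mounted at the origin on a cart in front of the work surface, level with it; the furniture and walls round the work are solid. World frame = base frame: x ahead of the robot, y to its left, z up, the work surface at z = 0. Lengths are in mm, angles in rad, forces in N, time in s.
With the tool pointing down it reaches from about 400 to 925 mm from the base axis. Payload 12.5 kg.
Tool frame: the origin (TCP) lies on the centre line of the jaws, within the pads' length; the fingertips stand 25 mm ahead of it and the grasp point (between the pads) lies 6 mm ahead of it (env.tip_extent is the distance from the TCP to the fingertips, in mm); x points along the fingers, z is the direction in which the jaws open and shut, and the axes are right-handed (so a half turn about x gives the same grasp; the last joint's range is limited). The gripper opens to 95 mm and grips with 3 to 60 N. Pads are 20 mm wide; open, the fingers measure 119 mm over their backs; the gripper's body (75 mm by 180 mm) begins 59 mm behind the grasp point.
Start: joints at [-1.207, 0.491, 1.559, -0, 1.092, -0.106], TCP at [282.966, -557.292, 239.661] pointing down, gripper open.
Joint ranges: [-3.1, 3.1], [-0.84, 2.19], [0.05, 2.79], [-1.13, 4.28], [0.06, 2.93], [-2.69, 2.69]. Speed limits (rad/s): [2.22, 2.22, 2.79, 3.14, 3.14, 3.14].

## Interface

Orientations are given as [roll, pitch, yaw] about the fixed x, y, z axes, in that order (R = Rz(yaw) Ry(pitch) Rx(roll)).
In Python, from cell import env gives the robot as it stands.
- The arm moves only by the tool step_arm, never from a script. Its argument "rows" is a list of rows, each a list of 6 numbers: the shift along the tool's x, y, z in mm, then the turn, a rotation vector about the tool's x, y, z in rad. In form: [[x, y, z, wx, wy, wz], ...]. A call has 1 to 8 rows; each row shifts and turns the pose as measured when the row begins, along the tool's axes as they then stand; what a row does not reach is not made up. A row lasts 1/8 s, in which the tool goes at most 62.5 mm and 10.7 degrees, less where a joint would pass 70% of its speed; a pose out of reach is approached as far as the arm can. A call is refused whole if a number of a shift passes 62.5 or a number of a turn 0.188, either way. A call with a gripper value outside its range is refused whole. "grip" is the finger opening in mm, from 0 to 95.1, set as the call begins (left out, the last holds). The fingers move at their own pace and stop on an object; the grip force is fixed at half the most. Time passes only in rows, so rows that do not move let the fingers close. It gives the time, the measured TCP pose, the force and the opening at its end, in the units of the state.
- env.state(): the state, without advancing time (a new reading comes with each control period).
- env.read_camera(name): name is "scene" or "top"; returns the picture (480x640x3 uint8, red, green, blue); there is no depth.
- env.get_calibration(name): a dict with "fx", "fy", "cx", "cy" (pixels), "D" ([k1, k2, p1, p2, k3] as OpenCV has them; the pictures are not rectified), "pose" (4x4, takes a point from camera to world coordinates). Camera axes: x right, y down, z forward; pixel columns grow to the right and rows downward; lengths in mm; the calibration is good to about 2 mm. A picture is of the moment at which its call begins. get_calibration takes no time and is no camera call.
- env.job_done(): hands the job in, once; it reports no verdict.
The state is a dict: "t": time; "joints": joint angles; "qvel": joint speeds; "tau": joint torques, N m; "eef_pos": TCP position; "tcp_rot": TCP orientation; "ft_force": force on the tool from outside, world axes, zero at the start; "moment": the same for the moment, N m; "opening": opening from 0.0 (shut) to 1.0 (fully open).
Only numpy, scipy, OpenCV 4.12 (cv2) and the standard library are available. Lean on these libraries where they do the work, as an engineer would, in place of code of your own. Each camera call takes 0.05 s, during which the arm holds its last target.

## Working session

There is one attempt and no reset: what is moved stays moved. The work goes in short steps, Python scripts to look and compute and a tool call to move; the robot and the scene stay as the last step left them, time stands still between calls to the robot, and variables do not carry over. Pictures are saved under pics/ and viewed, and the job is handed in when it is done.

Besides the shell and the picture viewer there is one more tool, called as a command line: name --pt "numbers of a row" for each row, then --argument value for the rest. step_arm: Moves the arm, as the interface text tells. Its arguments: {"type":"object","properties":{"rows":{"type":"array","items":{"type":"array","items":{"type":"number"}}},"grip":{"type":"number"}},"required":["rows"]}

```bash
mkdir -p pics; ls; python3 - <<'E'
from cell import env
import cv2,numpy as np
for n in("scene","top"):
    im=env.read_camera(n); cv2.imwrite(f"pics/{n}0.png",im[:,:,::-1])
    c=env.get_calibration(n); print(n,c)
print(env.state(),env.tip_extent)
E
```

```text
pics
scene {'fx': 517.1383261959231, 'fy': 517.1383261959231, 'cx': 316.00388185738075, 'cy': 246.98165667104064, 'D': array([0.01594318, 0.        , 0.        , 0.        , 0.        ]), 'pose': array([[-8.05757635e-01, -4.59281937e-01,  3.73918087e-01,
         3.64882076e+00],
       [-5.92038287e-01,  6.07944202e-01, -5.29050578e-01,
         5.74762413e+02],
       [ 1.56620410e-02, -6.47660366e-01, -7.61768174e-01,
         1.11491091e+03],
       [ 0.00000000e+00,  0.00000000e+00,  0.00000000e+00,
         1.00000000e+00]])}
top {'fx': 584.5605183640172, 'fy': 584.5605183640172, 'cx': 319.71023932683846, 'cy': 237.9456712757306, 'D': array([0.00754443, 0.        , 0.        , 0.        , 0.        ]), 'pose': array([[ 2.32268446e-02, -9.80925355e-01,  1.92992130e-01,
         1.78125621e+02],
       [-9.99728022e-01, -2.31947030e-02,  2.42629118e-03,
        -1.06887032e+02],
       [ 2.09638460e-03, -1.92995996e-01, -9.81197305e-01,
         1.60008823e+03],
       [ 0.00000000e+00,  0.00000000e+00,  0.00000000e+00,
         1.00000000e+00]])}
{'t': 0.1, 'joints': array([-1.20658568e+00,  4.91491460e-01,  1.55942729e+00, -3.38698868e-06,
        1.09171328e+00, -1.05589001e-01]), 'qvel': array([-0.00132656, -0.0039471 , -0.00164227, -0.00051822,  0.00202482,
        0.00056079]), 'tau': array([ 3.16513520e-03, -6.13625193e+01, -2.58606255e+01,  6.94206543e-02,
        4.70120204e-02, -7.16178579e-05]), 'eef_pos': array([ 282.89205569, -557.07457931,  239.11167823]), 'tcp_rot': array([3.03889388, 1.56975694, 1.93789877]), 'ft_force': array([-0.029887  , -0.14922847,  0.49822799]), 'moment': array([-0.01258541, -0.00133676, -0.01961235]), 'opening': 0.9994744451002994} 25.0
```

View pics/scene0.png

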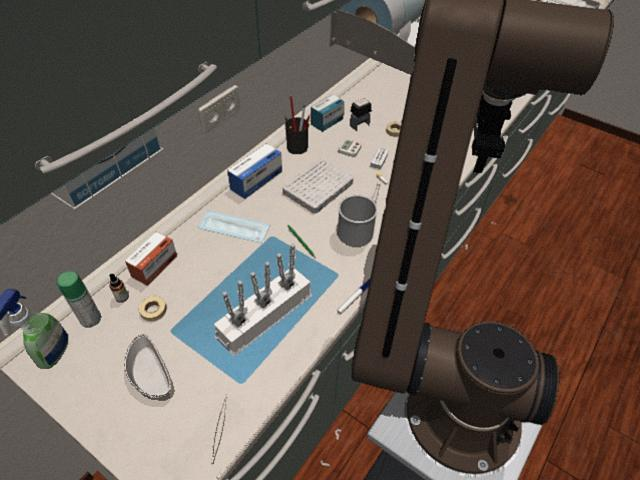

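View pics/top0.png

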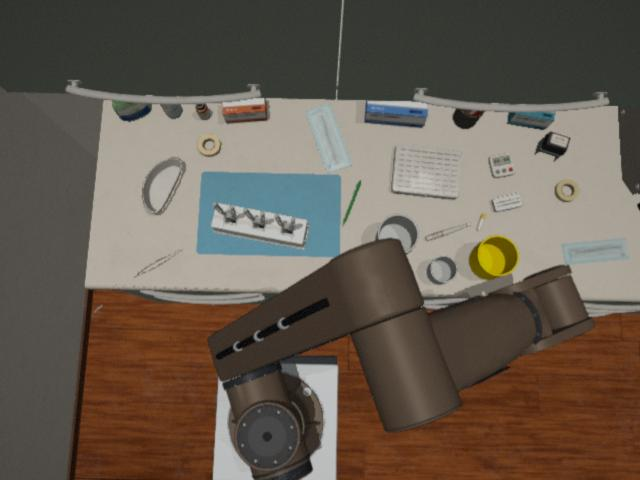

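```bash
cat > h.py <<'E'
import numpy as np,cv2
from cell import env
def cal(n):
    c=env.get_calibration(n); K=np.array([[c['fx'],0,c['cx']],[0,c['fy'],c['cy']],[0,0,1]]);return K,np.array(c['D']),np.array(c['pose'])
def ray(n,uv):
    K,D,P=cal(n); p=cv2.undistortPoints(np.array([[uv]],float),K,D)[0,0]
    d=P[:3,:3]@np.array([p[0],p[1],1]);return P[:3,3],d/np.linalg.norm(d)
def plane(n,uv,z):
    o,d=ray(n,uv);return o+d*(z-o[2])/d[2]
def proj(n,X):
    K,D,P=cal(n);R=P[:3,:3].T
    return cv2.projectPoints(np.atleast_2d(np.array(X,float)),cv2.Rodrigues(R)[0],-R@P[:3,3],K,D)[0][:,0]
def tri(u1,u2):
    o1,d1=ray("scene",u1);o2,d2=ray("top",u2)
    s=np.linalg.lstsq(np.c_[d1,-d2],o2-o1,rcond=None)[0]
    a,b=o1+s[0]*d1,o2+s[1]*d2;return (a+b)/2,np.linalg.norm(a-b)
def crop(n,x0,y0,x1,y1,f,name,im=None):
    if im is None: im=env.read_camera(n)[:,:,::-1]
    cv2.imwrite("pics/"+name,cv2.resize(im[y0:y1,x0:x1],None,fx=f,fy=f,interpolation=cv2.INTER_CUBIC))
def rvec():
    from scipy.spatial.transform import Rotation as R
    s=env.state();return s['eef_pos'],R.from_euler('xyz',s['tcp_rot']).as_matrix(),s
E
python3 - <<'E'
from h import *
crop("top",205,195,315,255,7,"topc.png",cv2.imread("pics/top0.png"))
crop("scene",205,235,320,355,5,"scc.png",cv2.imread("pics/scene0.png"))
crop("top",340,200,520,300,4,"topb.png",cv2.imread("pics/top0.png"))
E
```

```text
(no output)
```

View pics/topc.png

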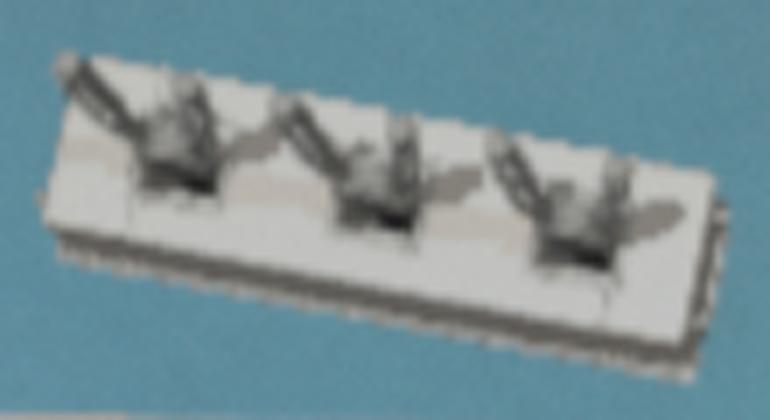

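View pics/scc.png

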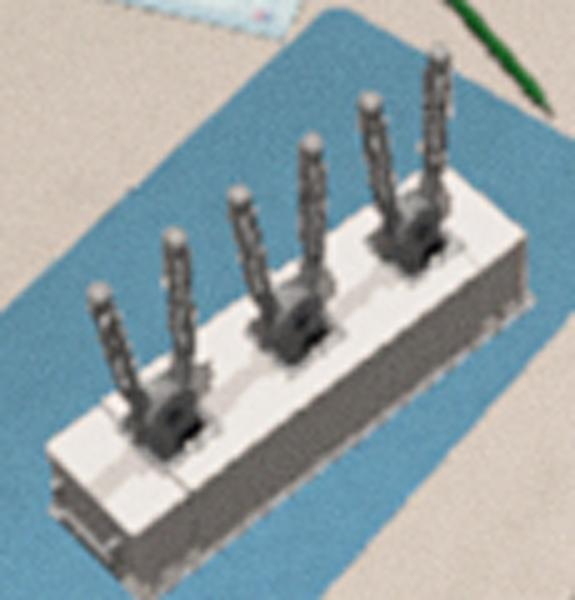

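View pics/topb.png

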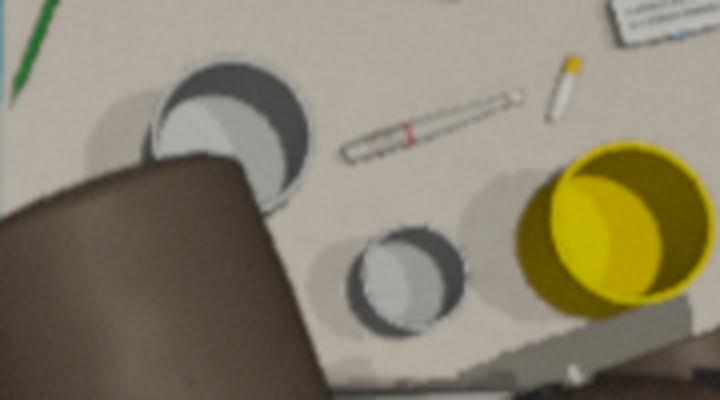

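```bash
python3 - <<'E'
from h import *
np.set_printoptions(precision=1,suppress=True)
T=[(66,65),(187,82),(287,105),(403,125),(497,145),(618,165)]
S=[(98,292),(175,238),(239,195),(312,143),(370,102),(438,52)]
for t,s in zip(T,S):
    t=np.array(t)/7+(205,195);s=np.array(s)/5+(205,235)
    print(*tri(s,t), plane("top",t,197),plane("scene",s,197))
print("rack corners top z62")
for t in [(75,55),(715,175),(690,343),(45,225)]:
    print(plane("top",np.array(t)/7+(205,195),62))
for t in [(48,452),(135,533),(525,235),(445,168)]:
    print(plane("scene",np.array(t)/5+(205,235),62))
# beaker rims: ellipse fits by edge points
im=cv2.imread("pics/topb.png")
B=[(152,140),(165,105),(195,70),(230,58),(270,68),(300,100),(311,130),(305,170),(285,200)]
pts=np.array([plane("top",np.array(p)/4+(340,200),105) for p in B])[:,:2]
A=np.c_[2*pts,np.ones(len(pts))];c=np.linalg.lstsq(A,(pts**2).sum(1),rcond=None)[0]
print("beaker",c[:2],np.sqrt(c[2]+c[:2]@c[:2])*2)
crop("scene",325,185,390,260,8,"scb.png",cv2.imread("pics/scene0.png"))
E
```

```text
[534.7 160.  193.4] 2.198733596799783 [532.7 158.8 197. ] [533.7 162.  197. ]
[529.7 117.1 190.5] 1.0940092499889442 [527.6 115.8 197. ] [526.6 120.5 197. ]
[522.8  81.5 189.8] 1.9842815357323087 [520.1  80.1 197. ] [519.7  85.6 197. ]
[515.7  39.8 190.9] 0.8965864139089988 [513.8  38.9 197. ] [512.8  43.4 197. ]
[508.8   6.1 192.7] 0.9735675952396489 [507.4   5.6 197. ] [507.    8.9 197. ]
[502.7 -36.8 192.4] 0.9461280776970177 [501.2 -37.2 197. ] [500.7 -33.7 197. ]
rack corners top z62
[570.9 181.1  62. ]
[529.2 -68.   62. ]
[463.1 -60.3  62. ]
[503.4 188.8  62. ]
[567.6 183.1  62. ]
[505.5 190.9  62. ]
[463.8 -53.8  62. ]
[522.4 -63.3  62. ]
beaker [ 486.7 -308.2] 103.31411682947366
```

View pics/scb.png

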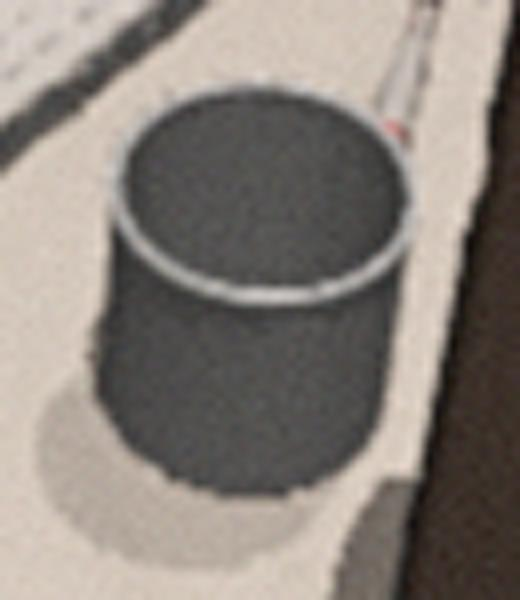

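```bash
cat >> h.py <<'E'
from scipy.spatial.transform import Rotation as RR
YAW=-0.165
def go(target,axis=None,frac=1):
    """print tool-frame shift to target (TCP), and turn about tool x making tool z parallel +-axis (world yaw angle)"""
    np.set_printoptions(precision=2,suppress=True)
    p,R,s=rvec()
    print("t",round(s['t'],2),"pos",p,"x",R[:,0],"z",R[:,2],"F",s['ft_force'],"op",s['opening'],"q",s['joints'])
    if target is not None: print("shift",R.T@(np.array(target)-p))
    if axis is not None:
        for k in(0,np.pi):
            zx=np.array([np.cos(axis+k),np.sin(axis+k),0]);Rt=np.c_[[0,0,-1],np.cross(zx,[0,0,-1]),zx]
            print("turn",RR.from_matrix(R.T@Rt).as_rotvec())
E
python3 - <<'E'
from h import *
go([526,117,300],YAW)
E
```

```text
t 0.1 pos [ 282.89 -557.07  239.11] x [-0.  0. -1.] z [ 0.45 -0.89 -0.  ] F [-0.03 -0.15  0.5 ] op 0.9994744451002994 q [-1.21  0.49  1.56 -0.    1.09 -0.11]
shift [ -60.33  521.94 -491.05]
turn [-0.94 -0.   -0.  ]
turn [ 2.21 -0.    0.  ]
```

step_arm --pt "-15 0 0 -0.188 0 0" --pt "-15 0 0 -0.188 0 0" --pt "-15 0 0 -0.188 0 0" --pt "-15 0 0 -0.188 0 0" --pt "0 0 0 -0.188 0 0" --grip 36

```text
t: 0.72
eef_pos: [282.7, -556.6, 298.9]
tcp_rot: [2.095, 1.565, 1.937]
ft_force: [-0.3, -0.4, 0.3]
opening: 0.534
```

```bash
python3 - <<'E'
from h import *
go([526,117,300],YAW)
E
```

```text
t 0.72 pos [ 282.67 -556.58  298.88] x [-0.  0. -1.] z [ 0.99 -0.16 -0.  ] F [-0.29 -0.42  0.31] op 0.5338154564823936 q [-1.21  0.44  1.48 -0.    1.23 -1.05]
shift [  1.78 703.39 134.78]
turn [ 0.01 -0.   -0.  ]
turn [-3.13  0.01 -0.  ]
```

step_arm --pt "0 55 15 0 0 0" --pt "0 55 15 0 0 0" --pt "0 55 15 0 0 0" --pt "0 55 15 0 0 0" --pt "0 55 15 0 0 0" --pt "0 55 15 0 0 0" --pt "0 55 15 0 0 0" --pt "0 55 15 0 0 0"

```text
t: 1.72
eef_pos: [472.3, -130.4, 298.7]
tcp_rot: [2.158, 1.563, 1.998]
ft_force: [1.4, -0.3, 0.5]
opening: 0.38
```

```bash
python3 - <<'E'
from h import *
go([526,117,300],YAW)
E
```

```text
t 1.73 pos [ 472.25 -130.42  298.67] x [-0.    0.01 -1.  ] z [ 0.99 -0.16 -0.  ] F [ 1.41 -0.25  0.53] op 0.37974833564533733 q [-0.41  0.24  1.79  0.01  1.12 -0.25]
shift [  0.35 252.82  13.62]
turn [ 0.   -0.   -0.01]
turn [-3.14  0.01 -0.01]
```

step_arm --pt "0 55 3 0 0 0" --pt "0 55 3 0 0 0" --pt "0 55 3 0 0 0" --pt "0 50 3 0 0 0" --pt "0 30 2 0 0 -0.007" --pt "0 0 0 0 0 0"

```text
t: 2.48
eef_pos: [525.9, 120.9, 298.9]
tcp_rot: [-3.07, 1.564, 3.058]
ft_force: [0.2, 0.2, 0.3]
opening: 0.383
```

```bash
python3 - <<'E'
from h import *
go([526,117,300],YAW)
im=env.read_camera("top")[:,:,::-1];cv2.imwrite("pics/top1.png",im)
im=env.read_camera("scene")[:,:,::-1];cv2.imwrite("pics/scene1.png",im)
E
```

```text
t 2.48 pos [525.86 120.87 298.94] x [-0.01  0.   -1.  ] z [ 0.99 -0.15 -0.01] F [0.23 0.19 0.28] op 0.383470158572461 q [0.1  0.31 1.68 0.   1.15 0.26]
shift [-1.06 -3.8   0.73]
turn [ 0.01 -0.01  0.  ]
turn [-3.13 -0.   -0.01]
```

View pics/top1.png

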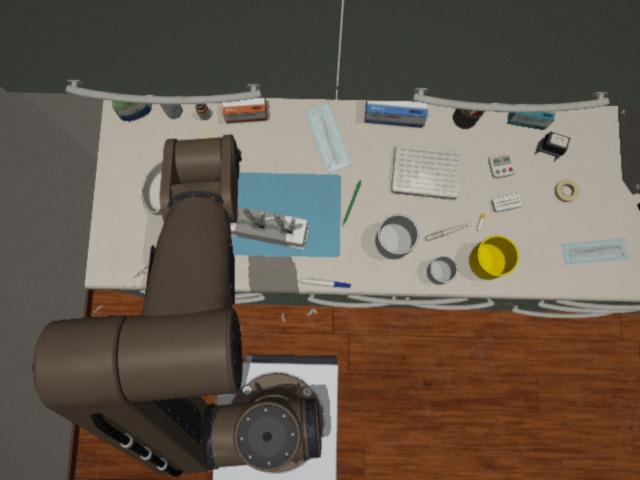

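View pics/scene1.png

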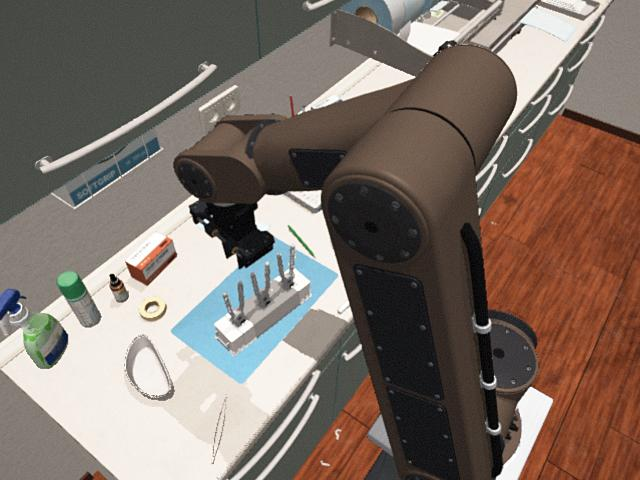

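step_arm --pt "0 -3 3 0.01 -0.01 0" --pt "30 0 0 0 0 0" --pt "25 0 0 0 0 0" --pt "0 0 0 0 0 0"

```text
t: 3.08
eef_pos: [528.8, 110.7, 243.6]
tcp_rot: [-0.094, 1.564, -0.268]
ft_force: [0.3, -0.5, 0.7]
opening: 0.378
```

```bash
python3 - <<'E'
from h import *
go([528.4,117.5,190],YAW)
crop("scene",175,190,345,360,4,"s2.png")
E
```

```text
t 3.08 pos [528.79 110.75 243.6 ] x [ 0.01 -0.   -1.  ] z [ 0.98 -0.17  0.01] F [ 0.31 -0.48  0.73] op 0.37760534462775125 q [ 0.09  0.36  1.77 -0.    1.01  0.26]
shift [53.59  6.61 -1.9 ]
turn [-0.01  0.01  0.  ]
turn [ 3.13  0.   -0.01]
```

View pics/s2.png

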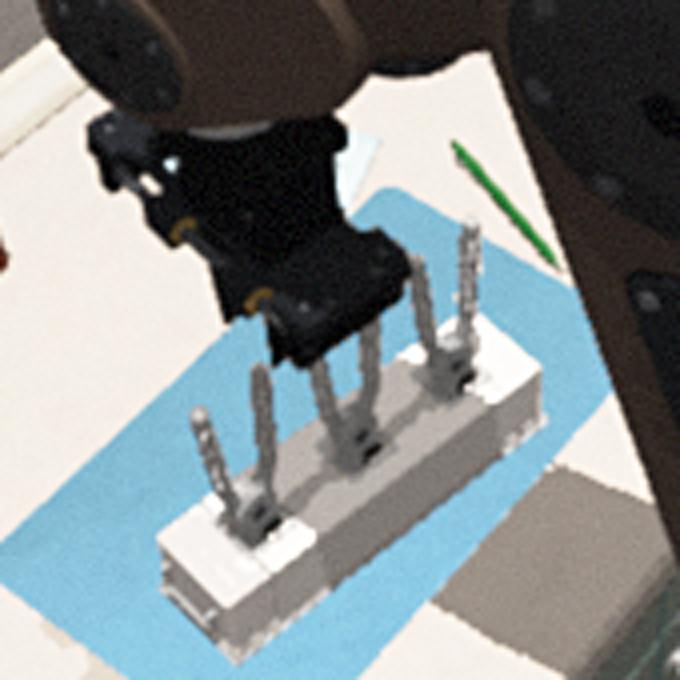

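step_arm --pt "0 6.5 -2 0 0 0" --pt "0 0 0 0 0 0" --pt "0 0 0 0 0 0"

```text
t: 3.5
eef_pos: [529.2, 117.6, 247.3]
tcp_rot: [0.076, 1.559, -0.099]
ft_force: [0.5, 0.7, -0.3]
opening: 0.377
```

```bash
python3 - <<'E'
from h import *
go([528.4,117.5,190],YAW)
E
```

```text
t 3.5 pos [529.22 117.58 247.27] x [ 0.01 -0.   -1.  ] z [ 0.98 -0.17  0.01] F [ 0.45  0.7  -0.32] op 0.37724129384393335 q [ 0.1   0.36  1.76 -0.    1.01  0.27]
shift [57.25 -0.28 -1.48]
turn [-0.01  0.01 -0.  ]
turn [ 3.13 -0.   -0.02]
```

step_arm --pt "20 0 0 -0.01 0.01 0" --pt "20 0 -1 0 0 0" --pt "16 0 0 0 0 0" --pt "0 0 0 0 0 0"

```text
t: 4.0
eef_pos: [527.8, 117.7, 186.6]
tcp_rot: [2.695, 1.57, 2.532]
ft_force: [-0.3, 1.4, -0.4]
opening: 0.376
```

```bash
python3 - <<'E'
from h import *
go([528.4,117.5,190],YAW)
crop("scene",175,190,345,360,4,"s3.png")
E
```

```text
t 4.0 pos [527.83 117.72 186.57] x [-0.  0. -1.] z [ 0.99 -0.16 -0.  ] F [-0.26  1.39 -0.42] op 0.3762016718000665 q [0.1  0.44 1.83 0.   0.88 0.26]
shift [-3.43 -0.12  0.6 ]
turn [ 0. -0. -0.]
turn [-3.14  0.   -0.  ]
```

View pics/s3.png

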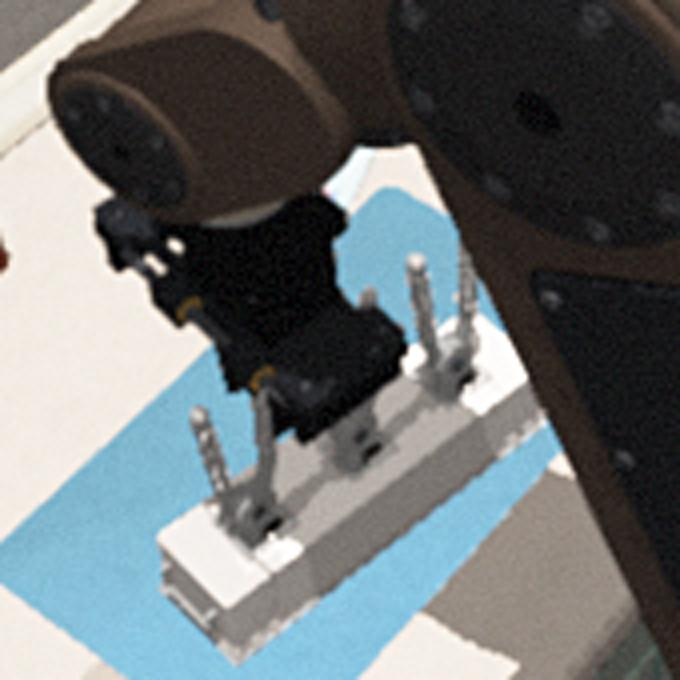

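```bash
python3 - <<'E'
from h import *
p,R,s=rvec()
pts=[p,p+25*R[:,0],p+25*R[:,0]+18*R[:,2],p+25*R[:,0]-18*R[:,2],[528.4,117.5,192],p-53*R[:,0]+90*R[:,2],p-53*R[:,0]-90*R[:,2]]
print((proj("scene",pts)-(175,190))*4)
E
```

```text
[[262.84324523 376.27050215]
 [267.03999342 402.65736721]
 [246.8906023  383.89018972]
 [287.47237804 421.69072548]
 [261.97407022 370.70361702]
 [150.79713637 224.34288156]
 [363.94344098 417.44948323]]
```

step_arm --pt "0 0 4 0 0 0" --pt "0 0 3 0 0 0" --pt "0 0 0 0 0 0"

```text
t: 4.42
eef_pos: [536.2, 116.5, 188.2]
tcp_rot: [0.568, 1.569, 0.405]
ft_force: [-0.0, -0.5, -0.2]
opening: 0.382
```

step_arm --pt "0 0 2 0 0 0" --pt "0 0 0 0 0 0"

```text
t: 4.68
eef_pos: [538.4, 116.2, 188.6]
tcp_rot: [0.511, 1.568, 0.348]
ft_force: [-1.3, -0.8, -0.1]
opening: 0.378
```

step_arm --pt "0 0 2 0 0 0" --pt "0 0 0 0 0 0"

```text
t: 4.92
eef_pos: [540.4, 115.9, 188.7]
tcp_rot: [0.495, 1.568, 0.332]
ft_force: [0.1, 0.1, -0.5]
opening: 0.376
```

step_arm --pt "0 0 2 0 0 0" --pt "0 0 0 0 0 0"

```text
t: 5.18
eef_pos: [542.5, 115.5, 188.7]
tcp_rot: [0.501, 1.568, 0.339]
ft_force: [0.0, -0.1, 0.6]
opening: 0.381
```

step_arm --pt "0 0 2 0 0 0" --pt "0 0 0 0 0 0"

```text
t: 5.42
eef_pos: [544.6, 115.2, 188.7]
tcp_rot: [0.512, 1.568, 0.35]
ft_force: [0.0, 0.3, -0.3]
opening: 0.382
```

step_arm --pt "0 0 1.5 0 0 0" --pt "0 0 0 0 0 0"

```text
t: 5.68
eef_pos: [546.2, 114.9, 188.7]
tcp_rot: [0.517, 1.568, 0.355]
ft_force: [-0.9, 0.2, -1.0]
opening: 0.379
```

```bash
python3 - <<'E'
from h import *
crop("scene",215,250,295,330,8,"s4.png")
E
```

```text
(no output)
```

View pics/s4.png

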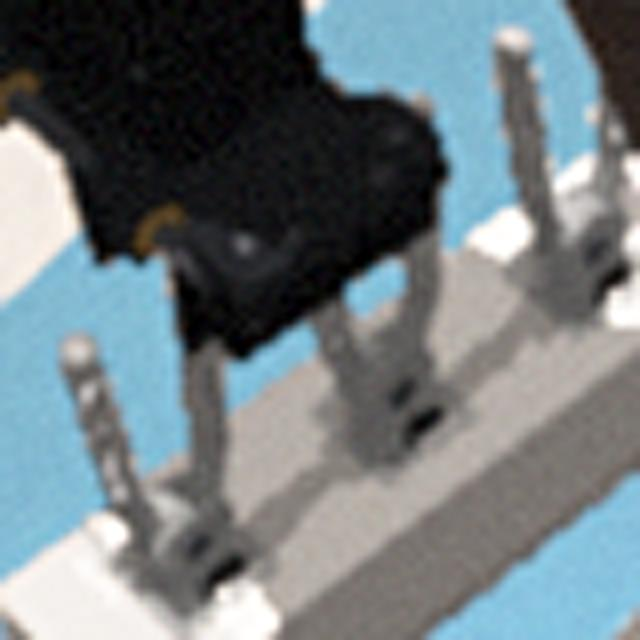

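step_arm --pt "0 0 2 0 0 0" --pt "0 0 0 0 0 0"

```text
t: 5.98
eef_pos: [548.2, 114.6, 188.7]
tcp_rot: [0.512, 1.568, 0.35]
ft_force: [-0.3, -0.3, -0.2]
opening: 0.381
```

step_arm --pt "0 0 2 0 0 0" --pt "0 0 0 0 0 0"

```text
t: 6.22
eef_pos: [550.3, 114.3, 188.7]
tcp_rot: [0.517, 1.568, 0.354]
ft_force: [0.8, 0.9, 0.0]
opening: 0.378
```

```bash
python3 - <<'E'
from h import *
go([528.4,117.5,190],YAW)
crop("scene",215,250,295,330,8,"s5.png")
E
```

```text
t 6.22 pos [550.34 114.26 188.68] x [ 0.  0. -1.] z [ 0.99 -0.16  0.  ] F [0.82 0.95 0.01] op 0.3782283121381126 q [0.09 0.46 1.77 0.   0.9  0.25]
shift [ -1.38  -0.36 -22.17]
turn [ 0.  0. -0.]
turn [-3.14  0.    0.  ]
```

View pics/s5.png

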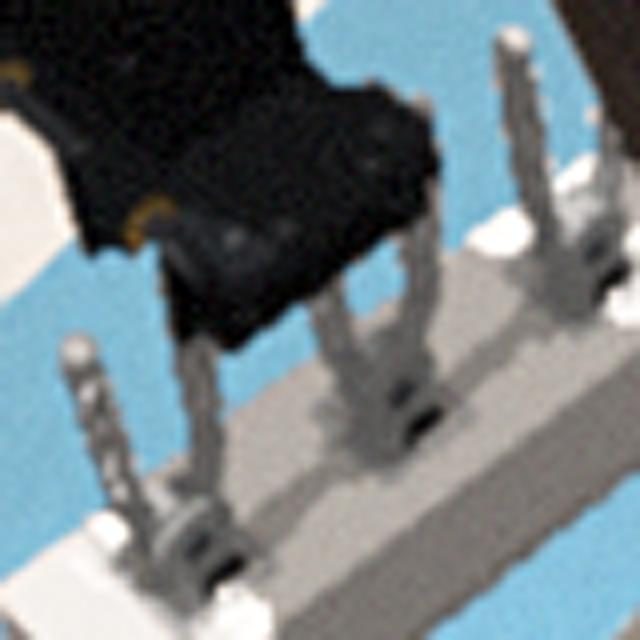

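step_arm --pt "0 0 2 0 0 0" --pt "0 0 0 0 0 0" --pt "0 0 -6 0 0 0" --pt "0 0 -6 0 0 0" --pt "0 0 -6 0 0 0" --pt "0 0 -3 0 0 0" --pt "0 0 0 0 0 0"

```text
t: 7.15
eef_pos: [529.8, 117.7, 188.8]
tcp_rot: [0.517, 1.568, 0.355]
ft_force: [-0.5, 0.0, -0.1]
opening: 0.378
```

```bash
python3 - <<'E'
from h import *
go([528.4,117.5,190],YAW)
crop("scene",215,250,295,330,8,"s6.png")
E
```

```text
t 7.15 pos [529.76 117.66 188.78] x [ 0.  0. -1.] z [ 0.99 -0.16  0.  ] F [-0.47  0.   -0.12] op 0.37847675612912196 q [0.1  0.43 1.82 0.   0.88 0.26]
shift [-1.23 -0.37 -1.31]
turn [ 0.  0. -0.]
turn [-3.14  0.    0.  ]
```

View pics/s6.png

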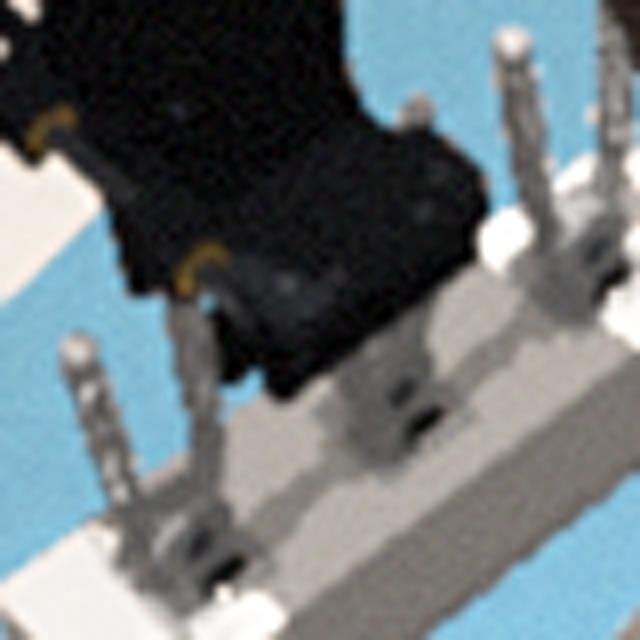

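The left free handle followed the finger about 11 mm with no force and stayed there, while the held handle did not move, so it looks worn. Now I'll rock it back.

step_arm --pt "0 0 -5 0 0 0" --pt "0 0 -5 0 0 0" --pt "0 0 -5 0 0 0" --pt "0 0 -5 0 0 0" --pt "0 0 -2 0 0 0" --pt "0 0 0 0 0 0"

```text
t: 7.95
eef_pos: [506.7, 121.5, 188.7]
tcp_rot: [0.517, 1.568, 0.354]
ft_force: [-0.2, 0.4, -0.4]
opening: 0.377
```

```bash
python3 - <<'E'
from h import *
go([528.4,117.5,190],YAW)
crop("scene",215,250,295,330,8,"s7.png")
E
```

```text
t 7.95 pos [506.7  121.47 188.73] x [ 0.  0. -1.] z [ 0.99 -0.16  0.  ] F [-0.22  0.42 -0.38] op 0.37686982856181767 q [0.11 0.41 1.87 0.   0.86 0.27]
shift [-1.22 -0.4  22.06]
turn [ 0.  0. -0.]
turn [-3.14  0.    0.  ]
```

View pics/s7.png

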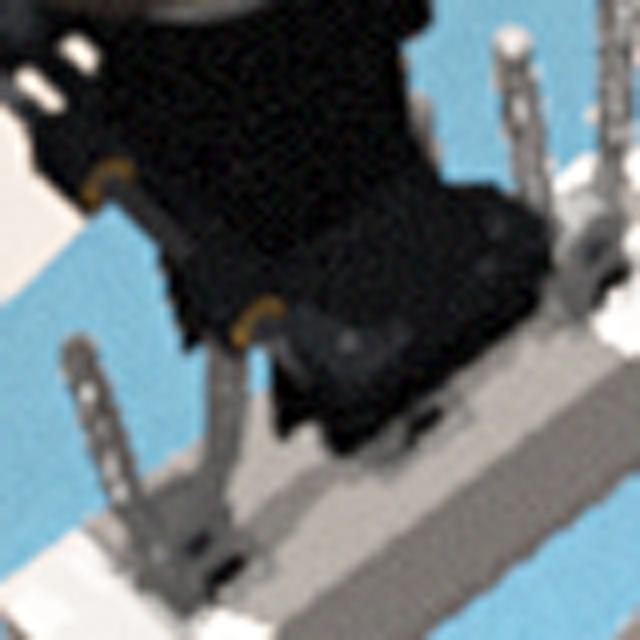

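step_arm --pt "0 0 6 0 0 0" --pt "0 0 6 0 0 0" --pt "0 0 6 0 0 0" --pt "0 0 6 0 0 0" --pt "0 0 5 0 0 0" --pt "0 0 3.5 0 0 0" --pt "0 0 0 0 0 0"

```text
t: 8.88
eef_pos: [541.8, 115.6, 188.5]
tcp_rot: [0.501, 1.568, 0.338]
ft_force: [-0.1, -0.1, -0.4]
opening: 0.378
```

```bash
python3 - <<'E'
from h import *
go([528.4,117.5,190],YAW)
E
```

```text
t 8.88 pos [541.82 115.56 188.53] x [ 0.  0. -1.] z [ 0.99 -0.16  0.  ] F [-0.09 -0.1  -0.36] op 0.3775233072572736 q [0.09 0.45 1.79 0.   0.9  0.25]
shift [ -1.51  -0.26 -13.55]
turn [ 0.  0. -0.]
turn [-3.14  0.    0.  ]
```

Back to centre, up, and over to the middle one.

step_arm --pt "0 0 -7 0 0 0" --pt "0 0 -6 0 0 0" --pt "-20 0 0 0 0 0" --pt "-20 0 0 0 0 0" --pt "-8 0 0 0 0 0" --pt "0 -40 0 0 0 0" --pt "0 -38 0 0 0 0" --pt "0 0 0 0 0 0"

```text
t: 9.88
eef_pos: [511.9, 39.9, 237.0]
tcp_rot: [0.94, 1.57, 0.78]
ft_force: [-0.1, 0.1, -0.6]
opening: 0.378
```

```bash
python3 - <<'E'
from h import *
go([515.7,40.6,190],YAW)
im=env.read_camera("scene")[:,:,::-1]
crop("scene",215,230,325,330,6,"s8.png",im)
E
```

```text
t 9.88 pos [511.91  39.94 236.95] x [ 0.  0. -1.] z [ 0.99 -0.16  0.  ] F [-0.06  0.14 -0.55] op 0.3782443554493837 q [-0.05  0.34  1.83  0.    0.97  0.11]
shift [46.96  1.21  3.6 ]
turn [ 0.  0. -0.]
turn [-3.14  0.    0.  ]
```

View pics/s8.png

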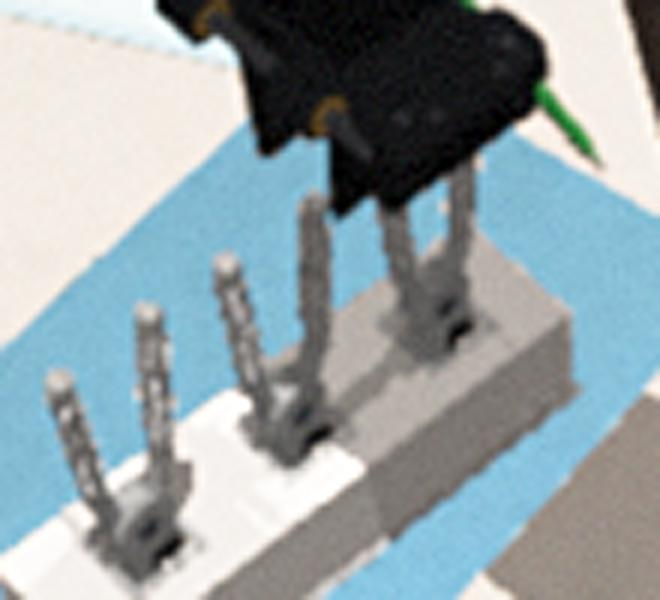

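step_arm --pt "0 1 3 0 0 0" --pt "20 0 0 0 0 0" --pt "20 0 0 0 0 0" --pt "7 0 0 0 0 0" --pt "0 0 0 0 0 0"

```text
t: 10.55
eef_pos: [516.5, 45.1, 188.6]
tcp_rot: [0.844, 1.568, 0.688]
ft_force: [0.3, -0.8, 0.6]
opening: 0.382
```

step_arm --pt "0 0 4 0 0 0" --pt "0 0 4 0 0 0" --pt "0 0 2 0 0 0" --pt "0 0 0 0 0 0"

```text
t: 11.05
eef_pos: [528.0, 43.7, 190.3]
tcp_rot: [0.447, 1.566, 0.291]
ft_force: [-0.5, 0.1, -0.0]
opening: 0.378
```

```bash
python3 - <<'E'
from h import *
go([515.7,40.6,190],YAW)
E
```

```text
t 11.05 pos [527.96  43.69 190.33] x [ 0.  0. -1.] z [ 0.99 -0.16  0.  ] F [-0.51  0.05 -0.04] op 0.37826794845870293 q [-0.04  0.42  1.85  0.    0.87  0.11]
shift [  0.27  -4.96 -11.64]
turn [ 0.01  0.   -0.  ]
turn [-3.13  0.    0.01]
```

step_arm --pt "0 -4 0 0 0 0" --pt "0 0 1 0 0 0" --pt "0 0 0 0 0 0"

```text
t: 11.42
eef_pos: [528.1, 39.2, 190.4]
tcp_rot: [0.458, 1.566, 0.302]
ft_force: [-0.4, -1.0, -0.0]
opening: 0.377
```

step_arm --pt "0 0 1.5 0 0 0" --pt "0 0 0 0 0 0"

```text
t: 11.68
eef_pos: [529.2, 39.0, 190.3]
tcp_rot: [0.615, 1.568, 0.458]
ft_force: [-1.8, 0.2, 0.7]
opening: 0.38
```

step_arm --pt "0 0 1.5 0 0 0" --pt "0 0 0 0 0 0"

```text
t: 11.92
eef_pos: [530.0, 38.8, 190.3]
tcp_rot: [1.088, 1.569, 0.932]
ft_force: [-3.6, 0.6, 3.1]
opening: 0.384
```

step_arm --pt "0 0 2 0 0 0" --pt "0 0 0 0 0 0"

```text
t: 12.18
eef_pos: [530.6, 38.7, 190.2]
tcp_rot: [2.724, 1.568, 2.568]
ft_force: [-5.2, -0.3, 3.8]
opening: 0.38
```

step_arm --pt "0 0 2 0 0 0" --pt "0 0 0 0 0 0"

```text
t: 12.42
eef_pos: [530.8, 38.6, 190.1]
tcp_rot: [3.029, 1.563, 2.873]
ft_force: [-5.8, 1.6, 5.1]
opening: 0.378
```

```bash
python3 - <<'E'
from h import *
go([515.7,40.6,190],YAW)
crop("scene",215,230,325,330,6,"s9.png")
E
```

```text
t 12.43 pos [530.76  38.59 190.15] x [-0.01  0.   -1.  ] z [ 0.99 -0.15 -0.01] F [-5.83  1.59  5.14] op 0.37785648386312926 q [-0.05  0.42  1.84  0.    0.89  0.1 ]
shift [  0.26  -0.35 -15.19]
turn [ 0.01 -0.01 -0.  ]
turn [-3.13  0.   -0.01]
```

View pics/s9.png

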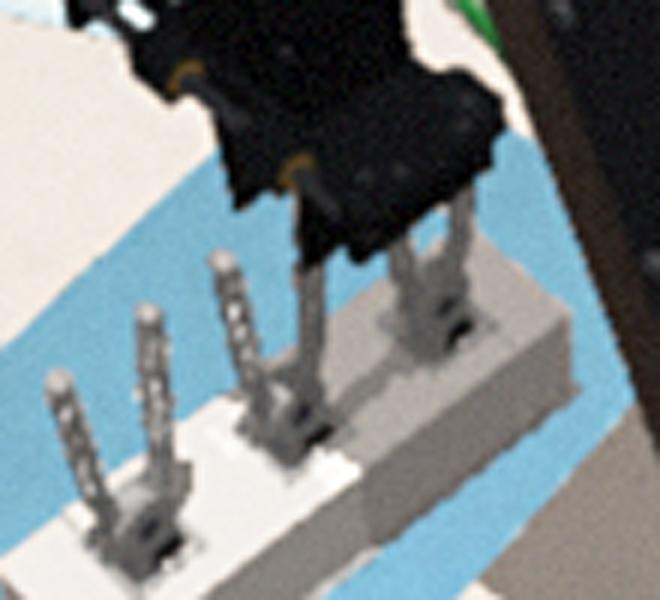

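step_arm --pt "0 0 -5 -0.01 0.005 0" --pt "0 0 -6 0 0 0" --pt "0 0 -6 0 0 0" --pt "0 0 -4 0 0 0" --pt "0 0 -3 0 0 0" --pt "0 0 0 0 0 0"

```text
t: 13.22
eef_pos: [506.7, 42.3, 190.6]
tcp_rot: [2.994, 1.562, 2.849]
ft_force: [-0.9, 0.5, -0.3]
opening: 0.374
```

step_arm --pt "0 0 -1.5 0 0 0" --pt "0 0 0 0 0 0"

```text
t: 13.48
eef_pos: [505.4, 42.5, 190.6]
tcp_rot: [2.987, 1.562, 2.842]
ft_force: [-0.8, -0.0, 0.7]
opening: 0.376
```

step_arm --pt "0 0 -1.5 0 0 0" --pt "0 0 0 0 0 0"

```text
t: 13.72
eef_pos: [503.9, 42.7, 190.6]
tcp_rot: [2.986, 1.562, 2.841]
ft_force: [0.4, -0.5, -0.3]
opening: 0.378
```

step_arm --pt "0 0 -1.5 0 0 0" --pt "0 0 0 0 0 0"

```text
t: 13.98
eef_pos: [502.3, 42.9, 190.6]
tcp_rot: [2.984, 1.562, 2.839]
ft_force: [-0.5, 0.1, 0.1]
opening: 0.379
```

step_arm --pt "0 0 -1.5 0 0 0" --pt "0 0 0 0 0 0"

```text
t: 14.22
eef_pos: [501.2, 43.1, 190.7]
tcp_rot: [2.949, 1.563, 2.804]
ft_force: [2.4, 0.2, -0.5]
opening: 0.381
```

step_arm --pt "0 0 -1.5 0 0 0" --pt "0 0 0 0 0 0"

```text
t: 14.48
eef_pos: [500.1, 43.3, 190.7]
tcp_rot: [2.902, 1.564, 2.757]
ft_force: [2.3, 0.2, -1.2]
opening: 0.38
```

step_arm --pt "0 0 -2 0 0 0" --pt "0 0 0 0 0 0"

```text
t: 14.72
eef_pos: [498.9, 43.5, 190.8]
tcp_rot: [2.739, 1.566, 2.594]
ft_force: [4.5, 0.4, -4.1]
opening: 0.375
```

step_arm --pt "0 0 -2 0 0 0" --pt "0 0 0 0 0 0"

```text
t: 14.98
eef_pos: [498.2, 43.6, 190.9]
tcp_rot: [1.783, 1.569, 1.638]
ft_force: [5.7, -0.4, -4.0]
opening: 0.384
```

```bash
python3 - <<'E'
from h import *
go([515.7,40.6,190],YAW)
crop("scene",215,230,325,330,6,"s10.png")
E
```

```text
t 14.97 pos [498.18  43.58 190.94] x [-0.  0. -1.] z [ 0.99 -0.14 -0.  ] F [ 5.72 -0.42 -4.02] op 0.3836625285890621 q [-0.05  0.38  1.92  0.    0.85  0.1 ]
shift [ 0.93 -0.41 17.77]
turn [ 0.02 -0.   -0.  ]
turn [-3.12  0.   -0.  ]
```

View pics/s10.png

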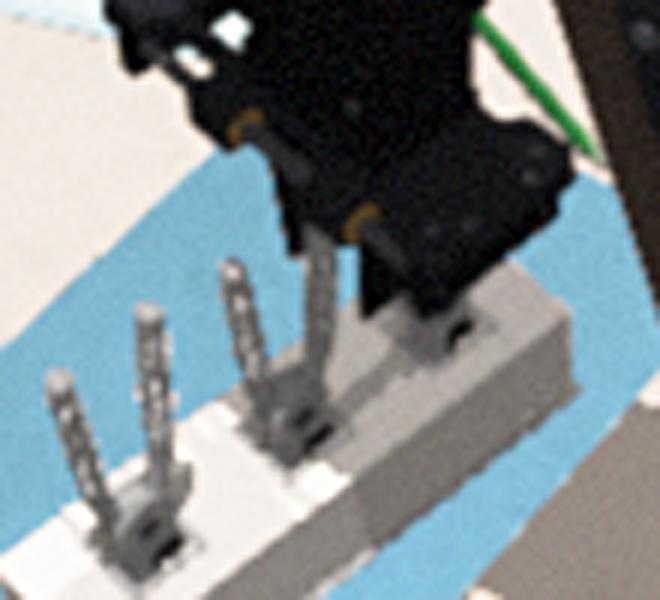

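step_arm --pt "0 0 9 0.01 0 0" --pt "0 0 9 0.01 0 0" --pt "-20 0 0 0 0 0" --pt "-22 0 0 0 0 0" --pt "-4 0 0 0 0 0" --pt "0 -38 0 0 0 0" --pt "0 -37 0 0 0 0" --pt "0 0 0 0 0 0"

```text
t: 16.02
eef_pos: [503.7, -34.9, 235.4]
tcp_rot: [2.963, 1.562, 2.796]
ft_force: [-0.5, -0.2, -0.3]
opening: 0.381
```

```bash
python3 - <<'E'
from h import *
go([502.7,-36.3,190],YAW)
E
```

```text
t 16.02 pos [503.71 -34.89 235.41] x [-0.01  0.   -1.  ] z [ 0.99 -0.17 -0.01] F [-0.47 -0.21 -0.26] op 0.38123229986091 q [-0.2   0.33  1.85  0.    0.97 -0.03]
shift [45.41 -1.63 -0.37]
turn [-0.   -0.01 -0.  ]
turn [ 3.14 -0.    0.01]
```

step_arm --pt "0 -1 0 0 -0.008 0" --pt "20 0 0 0 0 0" --pt "20 0 0 0 0 0" --pt "5 0 0 0 0 0" --pt "0 0 0 0 0 0"

```text
t: 16.65
eef_pos: [503.8, -33.2, 188.4]
tcp_rot: [1.858, 1.569, 1.692]
ft_force: [0.4, 0.1, -0.4]
opening: 0.376
```

```bash
python3 - <<'E'
from h import *
go([502.7,-36.3,190],YAW)
E
```

```text
t 16.65 pos [503.8  -33.15 188.43] x [-0.  0. -1.] z [ 0.99 -0.16 -0.  ] F [ 0.43  0.06 -0.38] op 0.3760493037215146 q [-0.2   0.39  1.91  0.    0.85 -0.03]
shift [-1.58 -3.28 -0.57]
turn [-0. -0. -0.]
turn [ 3.14 -0.    0.  ]
```

step_arm --pt "0 -3 4 0 0 0" --pt "0 0 4 0 0 0" --pt "0 0 2 0 0 0" --pt "0 0 0 0 0 0"

```text
t: 17.15
eef_pos: [514.7, -38.0, 190.0]
tcp_rot: [0.703, 1.568, 0.538]
ft_force: [-0.6, 0.1, -0.5]
opening: 0.374
```

step_arm --pt "0 0 1.5 0 0 0" --pt "0 0 0 0 0 0"

```text
t: 17.4
eef_pos: [515.7, -38.1, 190.0]
tcp_rot: [1.071, 1.569, 0.906]
ft_force: [-1.6, 0.9, 0.8]
opening: 0.378
```

step_arm --pt "0 0 1.5 0 0 0" --pt "0 0 0 0 0 0"

```text
t: 17.65
eef_pos: [516.7, -38.3, 190.0]
tcp_rot: [1.715, 1.569, 1.55]
ft_force: [-1.6, 0.5, 1.0]
opening: 0.375
```

step_arm --pt "0 0 1.5 0 0 0" --pt "0 0 0 0 0 0"

```text
t: 17.9
eef_pos: [517.2, -38.4, 189.9]
tcp_rot: [2.618, 1.567, 2.453]
ft_force: [-4.1, 0.6, 3.8]
opening: 0.38
```

step_arm --pt "0 0 2.5 0 0 0" --pt "0 0 0 0 0 0"

```text
t: 18.15
eef_pos: [517.7, -38.5, 189.8]
tcp_rot: [2.954, 1.562, 2.789]
ft_force: [-5.8, -0.1, 5.4]
opening: 0.379
```

step_arm --pt "0 0 -5 0 0 0" --pt "0 0 -6 0 0 0" --pt "0 0 -6 0 0 0" --pt "0 0 -6 0 0 0" --pt "0 0 -3 0 0 0" --pt "0 0 0 0 0 0"

```text
t: 18.9
eef_pos: [491.5, -34.1, 190.2]
tcp_rot: [2.811, 1.566, 2.646]
ft_force: [0.6, -0.5, -0.5]
opening: 0.377
```

step_arm --pt "0 0 -1.5 0 0 0" --pt "0 0 0 0 0 0"

```text
t: 19.15
eef_pos: [490.2, -34.0, 190.3]
tcp_rot: [2.786, 1.566, 2.621]
ft_force: [0.2, 1.2, 0.3]
opening: 0.381
```

step_arm --pt "0 0 -1.5 0 0 0" --pt "0 0 0 0 0 0"

```text
t: 19.4
eef_pos: [488.9, -33.7, 190.3]
tcp_rot: [2.75, 1.566, 2.586]
ft_force: [1.1, -0.4, -0.8]
opening: 0.378
```

step_arm --pt "0 0 -2 0 0 0" --pt "0 0 0 0 0 0"

```text
t: 19.65
eef_pos: [487.3, -33.5, 190.3]
tcp_rot: [2.622, 1.568, 2.457]
ft_force: [1.9, -1.3, -1.4]
opening: 0.379
```

step_arm --pt "0 0 -2 0 0 0" --pt "0 0 0 0 0 0"

```text
t: 19.9
eef_pos: [486.0, -33.3, 190.4]
tcp_rot: [2.071, 1.569, 1.906]
ft_force: [3.8, -0.0, -3.8]
opening: 0.378
```

step_arm --pt "0 0 -2 0 0 0" --pt "0 0 0 0 0 0"

```text
t: 20.15
eef_pos: [485.1, -33.2, 190.5]
tcp_rot: [0.727, 1.568, 0.562]
ft_force: [6.1, -1.4, -3.5]
opening: 0.382
```

```bash
python3 - <<'E'
from h import *
go([502.4,-36.3,190],YAW)
crop("scene",215,230,325,330,6,"s11.png")
E
```

```text
t 20.15 pos [485.11 -33.18 190.48] x [ 0.  0. -1.] z [ 0.99 -0.16  0.  ] F [ 6.06 -1.39 -3.46] op 0.38150614214692036 q [-0.21  0.36  1.95  0.    0.83 -0.04]
shift [ 0.51 -0.24 17.56]
turn [ 0.  0. -0.]
turn [-3.14  0.    0.  ]
```

View pics/s11.png

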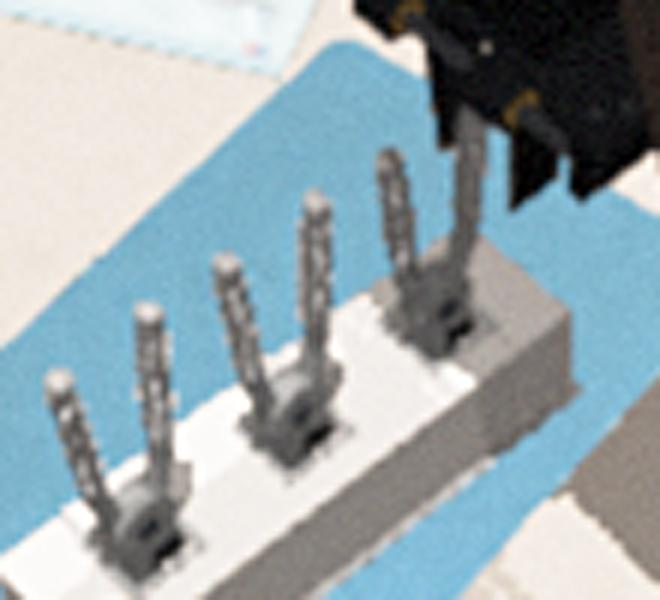

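step_arm --pt "0 0 9 0 0 0" --pt "0 0 9 0 0 0" --pt "-25 0 0 0 0 0" --pt "-25 0 0 0 0 0" --pt "-15 0 0 0 0 0" --pt "0 50 0 0 0 0" --pt "0 50 0 0 0 0" --pt "0 50 0 0 0 0" --grip 66

```text
t: 21.2
eef_pos: [530.0, 112.5, 257.5]
tcp_rot: [2.922, 1.565, 2.751]
ft_force: [1.7, 0.1, -0.3]
opening: 0.686
```

step_arm --pt "0 0 0 0.18 0 0" --pt "0 0 0 0.18 0 0" --pt "0 0 0 0.18 0 0" --pt "0 0 0 0.18 0 0" --pt "0 0 0 0.18 0 0" --pt "0 0 0 0.18 0 0" --pt "0 0 0 0.18 0 0" --pt "0 0 0 0.18 0 0"

```text
t: 22.2
eef_pos: [530.9, 116.7, 256.0]
tcp_rot: [-1.576, 1.557, 3.056]
ft_force: [0.6, -0.1, 0.6]
opening: 0.694
```

```bash
python3 - <<'E'
from h import *
go([531.3,138.4,250],YAW+np.pi/2)
E
```

```text
t 22.2 pos [530.88 116.74 256.01] x [-0.01  0.   -1.  ] z [-0.08 -1.   -0.  ] F [ 0.57 -0.09  0.56] op 0.6935541906173609 q [0.09 0.36 1.73 0.   1.06 1.74]
shift [  6.02  -1.23 -21.63]
turn [-3.06 -0.02  0.  ]
turn [0.08 0.   0.01]
```

step_arm --pt "0 0 -10 0.08 0 0.01" --pt "0 0 -9 0 0 0" --pt "0 0 0 0 0 0" --pt "0 0 0 0 0 0"

```text
t: 22.7
eef_pos: [533.6, 136.2, 255.5]
tcp_rot: [-1.332, 1.564, -3.063]
ft_force: [0.1, -0.5, -0.1]
opening: 0.695
```

```bash
python3 - <<'E'
from h import *
go([531.3,138.4,189],YAW+np.pi/2)
crop("scene",185,210,325,330,5,"s12.png")
E
```

```text
t 22.7 pos [533.62 136.16 255.49] x [-0.01 -0.   -1.  ] z [-0.16 -0.99  0.  ] F [ 0.07 -0.5  -0.1 ] op 0.695299888409217 q [0.13 0.37 1.72 0.   1.06 1.86]
shift [66.51 -2.19 -1.95]
turn [-3.14 -0.01  0.  ]
turn [0.   0.   0.01]
```

View pics/s12.png

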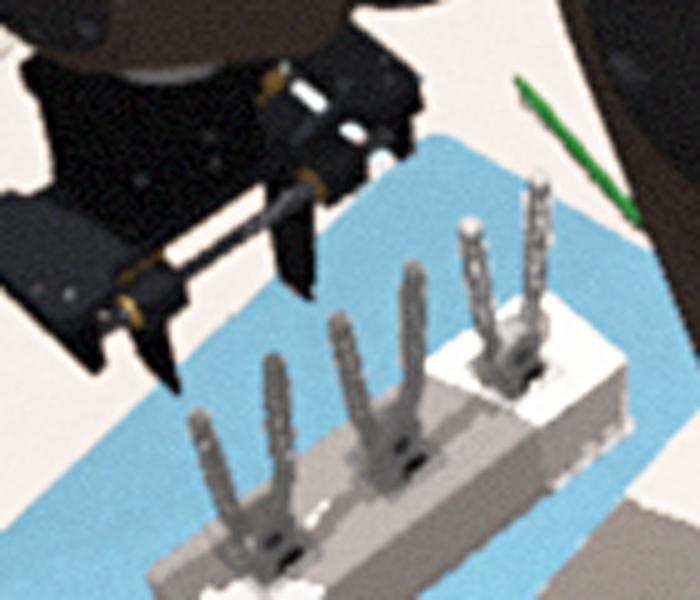

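step_arm --pt "10 -2 -2 0 0 0.008" --pt "15 0 0 0 0 0" --pt "0 0 0 0 0 0" --pt "0 0 0 0 0 0"

```text
t: 23.25
eef_pos: [531.5, 138.1, 228.1]
tcp_rot: [0.217, 1.569, -1.514]
ft_force: [0.1, -0.2, 0.5]
opening: 0.693
```

```bash
python3 - <<'E'
from h import *
go([531.3,138.4,189],YAW+np.pi/2)
E
```

```text
t 23.25 pos [531.45 138.05 228.13] x [ 0. -0. -1.] z [-0.16 -0.99  0.  ] F [ 0.14 -0.22  0.45] op 0.6934396947941609 q [ 0.13  0.4   1.76 -0.    0.99  1.87]
shift [39.13 -0.22 -0.4 ]
turn [-3.14  0.    0.  ]
turn [ 0.  0. -0.]
```

step_arm --pt "14 0 0 0 0 0" --pt "14 0 0 0 0 0" --pt "8 0 0 0 0 0" --pt "0 0 0 0 0 0"

```text
t: 23.75
eef_pos: [531.4, 137.9, 189.3]
tcp_rot: [-0.011, 1.569, -1.742]
ft_force: [-0.4, -1.2, 0.2]
opening: 0.696
```

```bash
python3 - <<'E'
from h import *
go([531.3,138.4,189],YAW+np.pi/2)
crop("scene",185,230,305,330,6,"s13.png")
E
```

```text
t 23.75 pos [531.41 137.86 189.27] x [-0. -0. -1.] z [-0.16 -0.99  0.  ] F [-0.36 -1.17  0.22] op 0.695612270059452 q [ 0.13  0.44  1.8  -0.    0.9   1.87]
shift [ 0.27 -0.2  -0.52]
turn [-3.14 -0.    0.  ]
turn [0. 0. 0.]
```

View pics/s13.png

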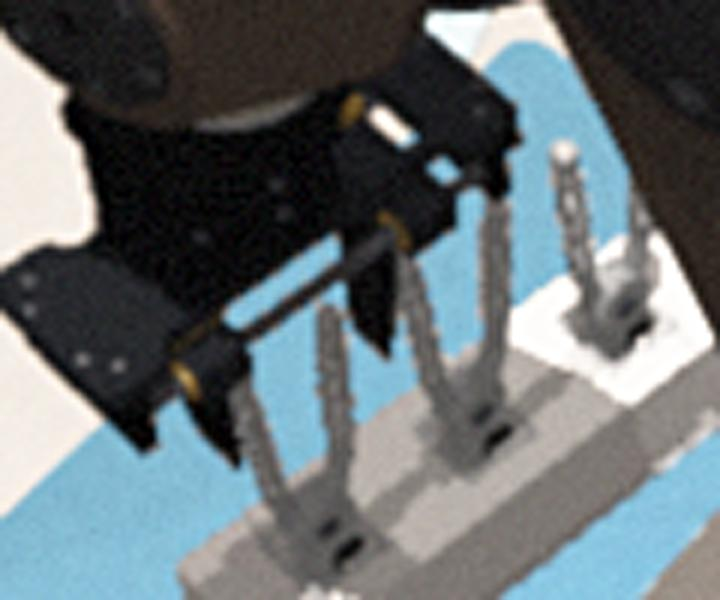

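step_arm --pt "0 0 0 0 0 0" --pt "0 0 0 0 0 0" --pt "0 0 0 0 0 0" --pt "0 0 0 0 0 0" --grip 30

```text
t: 24.3
eef_pos: [531.6, 138.0, 190.3]
tcp_rot: [0.636, 1.569, -1.095]
ft_force: [0.5, -0.0, -1.6]
opening: 0.538
```

step_arm --pt "0 0 0 0 0 0" --pt "0 0 0 0 0 0"

```text
t: 24.55
eef_pos: [531.6, 138.0, 190.3]
tcp_rot: [0.648, 1.569, -1.084]
ft_force: [-0.8, 0.1, -2.3]
opening: 0.538
```

```bash
python3 - <<'E'
from h import *
go([531.3,138.4,189],YAW+np.pi/2)
crop("scene",185,230,305,330,6,"s14.png")
E
```

```text
t 24.55 pos [531.63 137.97 190.31] x [ 0. -0. -1.] z [-0.16 -0.99  0.  ] F [-0.83  0.14 -2.3 ] op 0.5380738528797316 q [ 0.13  0.44  1.8  -0.    0.9   1.87]
shift [ 1.31 -0.4  -0.37]
turn [-3.14  0.    0.  ]
turn [ 0.  0. -0.]
```

View pics/s14.png

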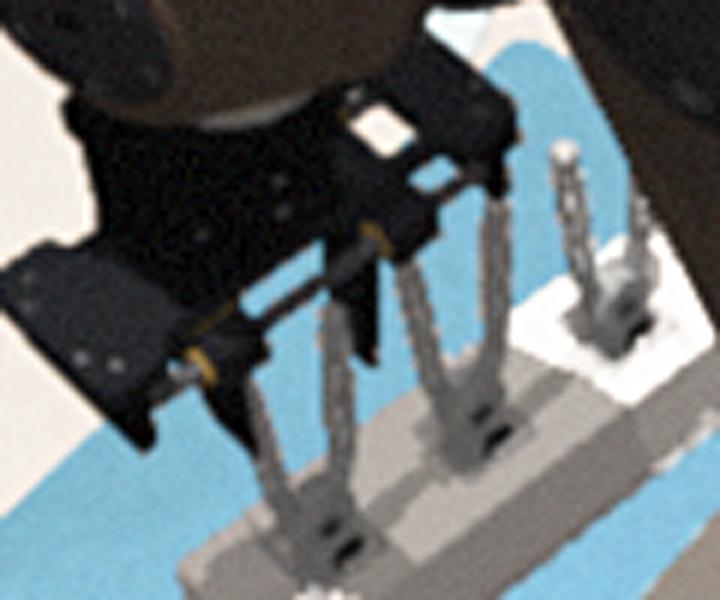

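step_arm --pt "-3 0 0 0 0 0" --pt "-4 0 0 0 0 0" --pt "-4 0 0 0 0 0"

```text
t: 24.98
eef_pos: [531.0, 137.8, 200.7]
tcp_rot: [-0.47, 1.568, -2.201]
ft_force: [-0.1, 0.1, -7.4]
opening: 0.537
```

step_arm --pt "-6 0 0 0 0 0" --pt "-6 0 0 0 0 0" --pt "-6 0 0 0 0 0"

```text
t: 25.35
eef_pos: [530.9, 137.8, 219.9]
tcp_rot: [-0.525, 1.568, -2.257]
ft_force: [-0.8, -0.9, -6.4]
opening: 0.54
```

```bash
python3 - <<'E'
from h import *
go([531.3,138.4,189],YAW+np.pi/2)
crop("scene",185,230,305,330,6,"s15.png")
E
```

```text
t 25.35 pos [530.88 137.79 219.88] x [-0. -0. -1.] z [-0.16 -0.99  0.  ] F [-0.77 -0.86 -6.35] op 0.5401788484600564 q [ 0.13  0.41  1.77 -0.    0.97  1.87]
shift [30.88  0.37 -0.76]
turn [-3.14 -0.    0.  ]
turn [0. 0. 0.]
```

View pics/s15.png

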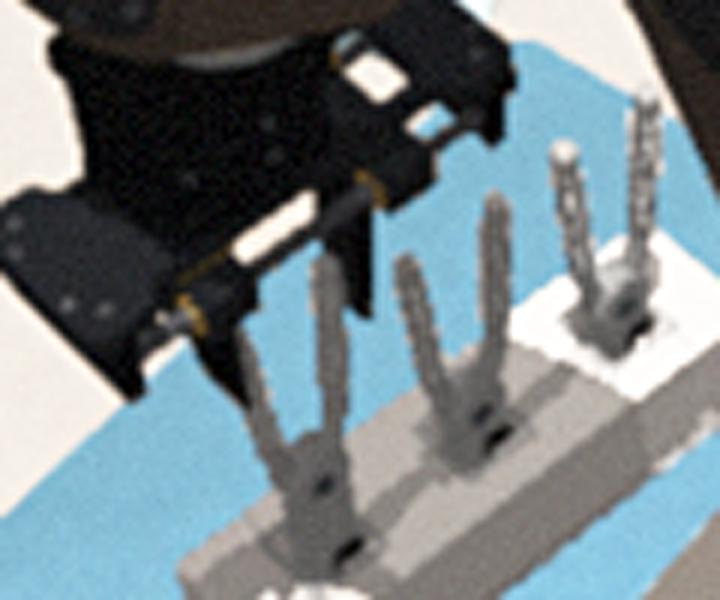

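step_arm --pt "-8 0 0 0 0 0" --pt "-10 0 0 0 0 0" --pt "-10 0 0 0 0 0" --pt "-10 0 0 0 0 0" --pt "-15 0 0 0 0 0" --pt "-20 0 0 0 0 0" --pt "-25 0 0 0 0 0"

```text
t: 26.28
eef_pos: [531.3, 138.2, 325.8]
tcp_rot: [0.671, 1.569, -1.06]
ft_force: [1.0, 1.1, -1.9]
opening: 0.541
```

```bash
python3 - <<'E'
from h import *
go([531.3,138.4,400],YAW+np.pi/2)
im=env.read_camera("scene")[:,:,::-1]
cv2.imwrite("pics/s16.png",im)
# beaker rim from top1 (unoccluded)
t=cv2.imread("pics/top1.png");crop("top",365,205,430,270,8,"tb.png",t)
E
```

```text
t 26.27 pos [531.31 138.23 325.84] x [ 0. -0. -1.] z [-0.16 -0.99  0.  ] F [ 0.97  1.13 -1.94] op 0.5413130714212244 q [ 0.14  0.3   1.63 -0.    1.21  1.87]
shift [-74.16   0.07  -0.04]
turn [-3.14  0.    0.  ]
turn [ 0.  0. -0.]
```

View pics/s16.png

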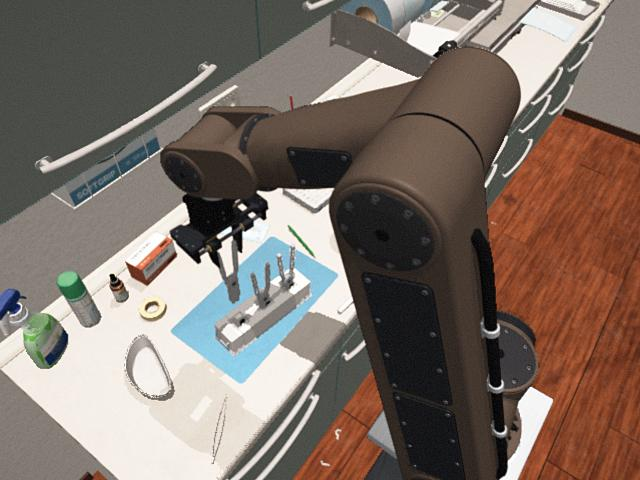

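View pics/tb.png

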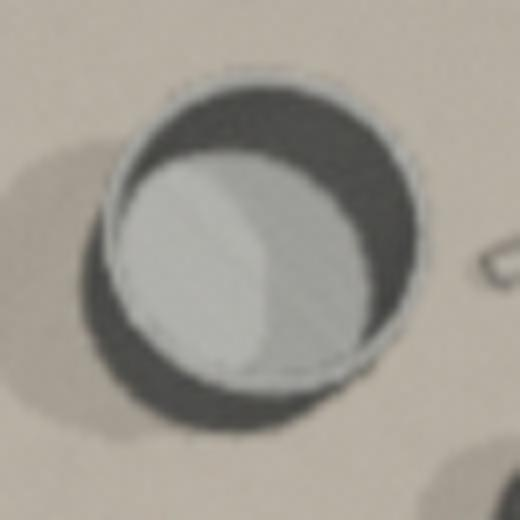

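```bash
python3 - <<'E'
from h import *
for z in (105,):
    print(plane("top",(398.0,233.8),z),plane("scene",(357.5,209.1),z),tri((357.5,209.1),(398,233.8)))
    a=plane("top",(365+103/8,234),z);b=plane("top",(365+430/8,234),z);print(np.linalg.norm(a-b))
E
```

```text
[ 488.05417182 -307.26620997  105.        ] [ 489.30485672 -304.84461715  105.        ] (array([ 489.53811034, -307.28469949,  102.44686065]), np.float64(1.993674061598034))
106.70495179116631
```

step_arm --pt "-25 0 0 0 0 0" --pt "-25 0 0 0 0 0" --pt "-20 0 0 0 0 0" --pt "-5 0 20 0 0 0" --pt "0 0 35 0 0 0" --pt "0 0 45 0 0 0" --pt "0 0 45 0 0 0"

```text
t: 27.2
eef_pos: [506.4, -8.9, 407.1]
tcp_rot: [1.559, 1.563, -0.168]
ft_force: [1.1, 0.1, -2.3]
opening: 0.542
```

```bash
python3 - <<'E'
from h import *
go([470,-306.3,390],YAW+np.pi/2)
E
```

```text
t 27.2 pos [506.44  -8.87 407.08] x [ 0.01 -0.   -1.  ] z [-0.16 -0.99  0.  ] F [ 1.06  0.12 -2.29] op 0.5415184857804144 q [-0.15  0.18  1.58 -0.    1.37  1.58]
shift [ 17.18  10.   299.48]
turn [-3.13  0.01  0.  ]
turn [ 0.01  0.   -0.01]
```

step_arm --pt "0 0 45 0 0 0" --pt "0 0 45 0 0 0" --pt "0 0 45 0 0 0" --pt "0 0 45 0 0 0" --pt "0 0 35 0 0 0" --pt "0 0 25 0 0 0" --pt "0 0 15 0 0 0" --pt "0 0 0 0 0 0"

```text
t: 28.2
eef_pos: [457.4, -275.8, 403.1]
tcp_rot: [1.82, 1.569, 0.086]
ft_force: [0.4, -0.3, -2.3]
opening: 0.543
```

```bash
python3 - <<'E'
from h import *
go([442.2,-298.6,380],YAW+np.pi/2)
im=env.read_camera("scene")[:,:,::-1]
cv2.imwrite("pics/s17.png",im)
im=env.read_camera("top")[:,:,::-1]
cv2.imwrite("pics/t17.png",im)
E
```

```text
t 28.2 pos [ 457.36 -275.85  403.06] x [ 0.  0. -1.] z [-0.16 -0.99 -0.  ] F [ 0.41 -0.28 -2.29] op 0.5430376329777866 q [-0.67  0.23  1.53  0.    1.38  1.07]
shift [ 23.03 -11.32  24.92]
turn [-3.14  0.   -0.  ]
turn [ 0. -0. -0.]
```

View pics/s17.png

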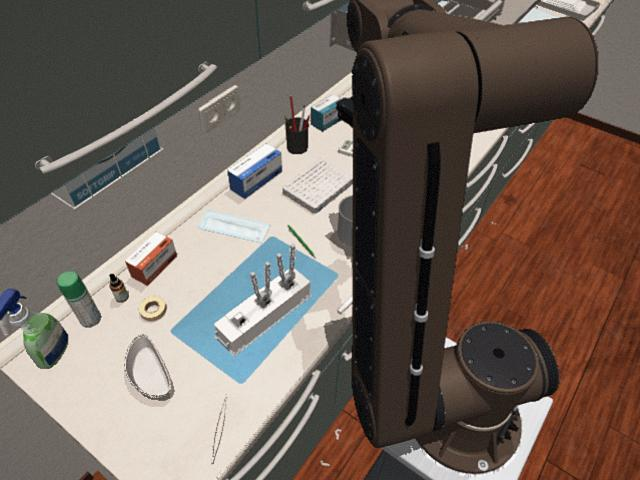

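View pics/t17.png

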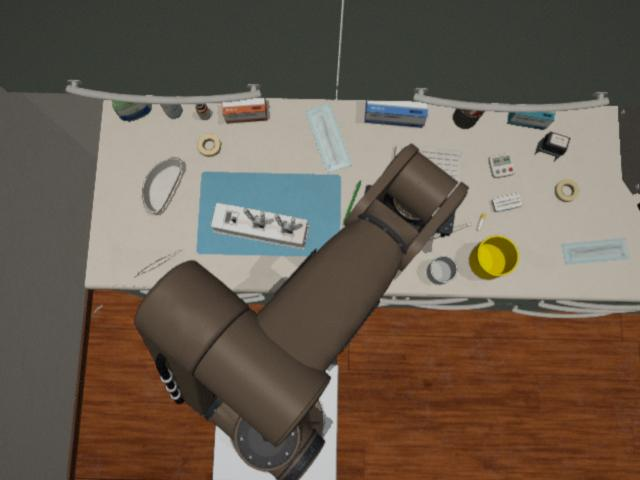

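```bash
python3 - <<'E'
from h import *
im=cv2.imread("pics/s16.png").copy()
q=proj("scene",[[531.3,138.2,325.8-182.3],[531.3,138.2,325.8-182.3+75],[531.3,138.2,319.8]])
print(q)
x0,y0,f=185,190,7
c=cv2.resize(im[y0:y0+120,x0:x0+100],None,fx=f,fy=f*5/6*1.0,interpolation=cv2.INTER_CUBIC)
c=cv2.resize(im[y0:y0+120,x0:x0+100],None,fx=5,fy=5,interpolation=cv2.INTER_CUBIC)
for p in q: cv2.circle(c,tuple(int(v) for v in (p-(x0,y0))*5),3,(0,0,255),-1)
cv2.imwrite("pics/s16c.png",c)
E
```

```text
[[235.43391497 300.74976354]
 [231.84385704 280.89190509]
 [226.35762605 250.59231073]]
```

View pics/s16c.png

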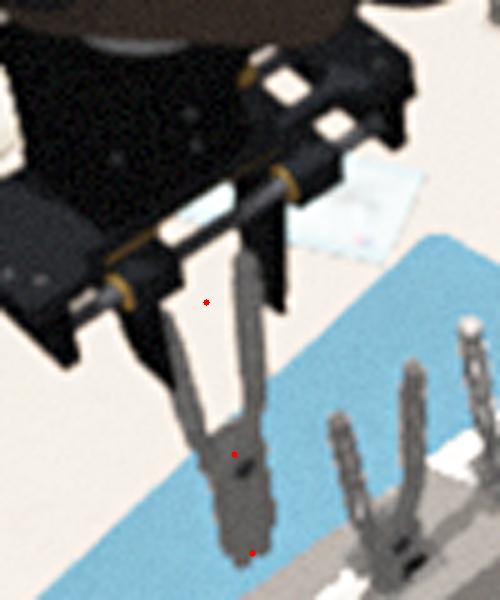

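step_arm --pt "0 -5 12 0 0 0.075" --pt "0 -5 12 0 0 0.075" --pt "0 0 0 0 0 0" --pt "0 0 0 0 0 0"

```text
t: 28.8
eef_pos: [444.9, -293.4, 403.3]
tcp_rot: [1.577, 1.416, -0.151]
ft_force: [-0.1, 0.8, -1.7]
opening: 0.536
```

```bash
python3 - <<'E'
from h import *
go([442.2,-298.6,330],None)
go([442.2,-298.6,200],None)
E
```

```text
t 28.8 pos [ 444.92 -293.43  403.27] x [ 0.15 -0.02 -0.99] z [-0.16 -0.99 -0.  ] F [-0.08  0.82 -1.72] op 0.5363087708366931 q [-0.75  0.17  1.61  0.09  1.23  0.96]
shift [ 72.1  -13.16   5.6 ]
t 28.8 pos [ 444.92 -293.43  403.27] x [ 0.15 -0.02 -0.99] z [-0.16 -0.99 -0.  ] F [-0.08  0.82 -1.72] op 0.5363087708366931 q [-0.75  0.17  1.61  0.09  1.23  0.96]
shift [200.54 -33.22   5.73]
```

step_arm --pt "24 -4.4 3 0 0 0" --pt "24 -4.4 2 0 0 0" --pt "22 -4 0 0 0 0" --pt "0 0 0 0 0 0" --pt "0 0 0 0 0 0"

```text
t: 29.42
eef_pos: [445.2, -295.4, 331.5]
tcp_rot: [1.576, 1.419, -0.146]
ft_force: [0.7, 0.6, -2.5]
opening: 0.54
```

```bash
python3 - <<'E'
from h import *
go([442.2,-298.6,200],None)
im=env.read_camera("top")[:,:,::-1]
cv2.imwrite("pics/t18.png",im)
E
```

```text
t 29.43 pos [ 445.16 -295.44  331.53] x [ 0.15 -0.02 -0.99] z [-0.15 -0.99 -0.  ] F [ 0.69  0.6  -2.51] op 0.5395387913061035 q [-0.75  0.23  1.73  0.1   1.07  0.93]
shift [129.65 -22.32   3.68]
```

View pics/t18.png

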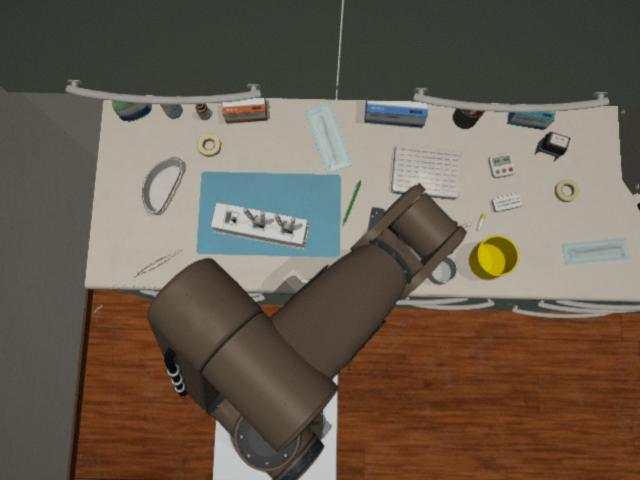

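step_arm --pt "15 -3 3 0 0 0" --pt "16 -3.5 0 0 0 0" --pt "16 -3 0 0 0 0" --pt "16 -3 0 0 0 0" --pt "0 0 0 0 0 0"

```text
t: 30.1
eef_pos: [441.7, -298.6, 264.8]
tcp_rot: [1.566, 1.418, -0.156]
ft_force: [0.6, 0.4, -1.9]
opening: 0.537
```

```bash
python3 - <<'E'
from h import *
go([442.2,-298.6,200],None)
p,R,s=rvec();print("tip",p+182.3*R[:,0])
E
```

```text
t 30.1 pos [ 441.73 -298.62  264.77] x [ 0.15 -0.02 -0.99] z [-0.15 -0.99  0.  ] F [ 0.65  0.37 -1.86] op 0.5370390756132843 q [-0.76  0.29  1.83  0.11  0.9   0.9 ]
shift [64.08 -9.44 -0.14]
tip [ 469.23 -302.95   84.61]
```

step_arm --pt "16 -2.4 0 0 0 0" --pt "16 -2.4 0 0 0 0" --pt "16 -2.4 0 0 0 0" --pt "10 -1.5 0 0 0 0" --pt "0 0 0 0 0 0"

```text
t: 30.72
eef_pos: [443.1, -300.3, 207.2]
tcp_rot: [1.548, 1.413, -0.175]
ft_force: [0.4, -0.6, -0.8]
opening: 0.538
```

```bash
python3 - <<'E'
from h import *
go([436.3,-297.6,184.3],None)
p,R,s=rvec();print("tip",p+182.3*R[:,0])
print("moment",s["moment"])
E
```

```text
t 30.73 pos [ 443.11 -300.29  207.17] x [ 0.15 -0.03 -0.99] z [-0.15 -0.99  0.  ] F [ 0.35 -0.59 -0.78] op 0.537999794838936 q [-0.76  0.36  1.9   0.13  0.75  0.88]
shift [ 21.46 -10.63  -1.71]
tip [ 471.26 -305.25   27.12]
moment [0.09 0.21 0.01]
```

step_arm --pt "8 -1.2 0 0 0 0" --pt "8 -1.2 0 0 0 0" --pt "0 0 0 0 0 0"

```text
t: 31.1
eef_pos: [443.6, -300.7, 191.0]
tcp_rot: [1.542, 1.412, -0.181]
ft_force: [-0.1, 1.4, -1.9]
opening: 0.533
```

step_arm --pt "0 -3 0 0 0 0" --pt "0 0 0 0 0 0"

```text
t: 31.35
eef_pos: [440.6, -300.3, 190.8]
tcp_rot: [1.541, 1.412, -0.182]
ft_force: [0.2, 0.1, -0.9]
opening: 0.537
```

step_arm --pt "0 -2 0 0 0 0" --pt "0 0 0 0 0 0"

```text
t: 31.6
eef_pos: [438.5, -300.1, 190.7]
tcp_rot: [1.539, 1.411, -0.184]
ft_force: [0.9, 0.8, -1.7]
opening: 0.541
```

```bash
python3 - <<'E'
from h import *
go([436.3,-297.6,184.3],None)
p,R,s=rvec();print("tip",p+182.3*R[:,0])
print("moment",s["moment"])
E
```

```text
t 31.6 pos [ 438.5  -300.06  190.73] x [ 0.16 -0.03 -0.99] z [-0.15 -0.99  0.01] F [ 0.94  0.84 -1.73] op 0.5408491776819904 q [-0.77  0.38  1.93  0.14  0.71  0.86]
shift [ 5.93 -3.53 -2.13]
tip [ 467.   -305.35   10.75]
moment [ 0.07  0.2  -0.01]
```

step_arm --pt "0 -2 0 0 0 0" --pt "0 0 0 0 0 0"

```text
t: 31.85
eef_pos: [436.5, -299.8, 190.5]
tcp_rot: [1.538, 1.411, -0.185]
ft_force: [-0.2, 0.0, -2.7]
opening: 0.536
```

step_arm --pt "0 -2 0 0 0 0" --pt "0 0 0 0 0 0"

```text
t: 32.1
eef_pos: [434.5, -299.6, 190.3]
tcp_rot: [1.536, 1.41, -0.186]
ft_force: [0.9, 0.1, -2.2]
opening: 0.54
```

```bash
python3 - <<'E'
from h import *
for _ in range(1):
    go([436.3,-297.6,184.3],None)
p,R,s=rvec();print("tip",p+182.3*R[:,0])
print("moment",s["moment"])
cv2.imwrite("pics/s19.png",env.read_camera("scene")[:,:,::-1])
E
```

```text
t 32.1 pos [ 434.55 -299.58  190.28] x [ 0.16 -0.03 -0.99] z [-0.15 -0.99  0.01] F [ 0.88  0.15 -2.24] op 0.5404065160717684 q [-0.77  0.37  1.94  0.14  0.7   0.85]
shift [ 6.12  0.46 -2.25]
tip [ 463.17 -304.97   10.32]
moment [0.07 0.01 0.  ]
```

View pics/s19.png

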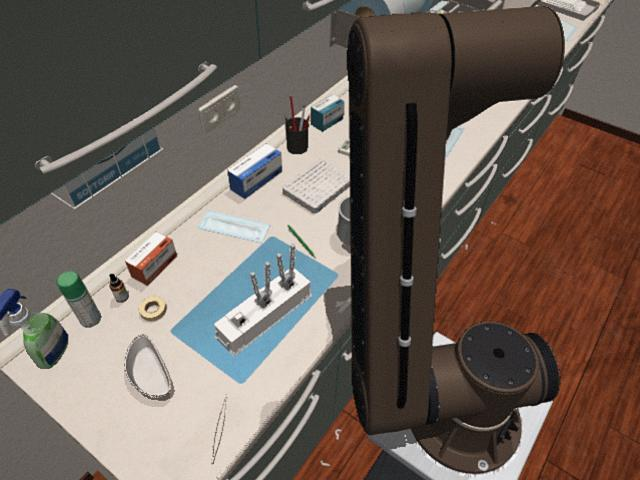

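step_arm --pt "3 -0.5 0 0 0 0" --pt "0 0 0 0 0 0"

```text
t: 32.4
eef_pos: [435.7, -300.0, 189.2]
tcp_rot: [1.527, 1.406, -0.195]
ft_force: [0.6, 2.1, 1.6]
opening: 0.541
```

step_arm --pt "2 -0.3 0 0 0 0" --pt "0 0 0 0 0 0"

```text
t: 32.65
eef_pos: [436.6, -300.2, 189.3]
tcp_rot: [1.521, 1.403, -0.202]
ft_force: [0.1, 2.5, 3.0]
opening: 0.537
```

```bash
python3 - <<'E'
from h import *
go([436.3,-297.6,184.3],None)
p,R,s=rvec();print("tip",p+182.3*R[:,0])
print("moment",s["moment"])
E
```

```text
t 32.65 pos [ 436.64 -300.22  189.26] x [ 0.16 -0.03 -0.99] z [-0.15 -0.99  0.01] F [0.09 2.5  3.03] op 0.5365252562473637 q [-0.77  0.37  1.94  0.14  0.69  0.85]
shift [ 4.75 -1.55 -2.58]
tip [ 466.55 -306.34    9.54]
moment [0.55 0.19 0.09]
```

step_arm --pt "2 -0.3 0 0 0 0" --pt "0 0 0 0 0 0"

```text
t: 32.9
eef_pos: [437.5, -300.3, 189.2]
tcp_rot: [1.515, 1.399, -0.208]
ft_force: [-1.5, 2.8, 2.6]
opening: 0.536
```

```bash
python3 - <<'E'
from h import *
go([436.3,-297.6,184.3],None)
print(rvec()[2]["moment"])
E
```

```text
t 32.9 pos [ 437.51 -300.33  189.18] x [ 0.17 -0.04 -0.99] z [-0.15 -0.99  0.01] F [-1.48  2.82  2.62] op 0.5364163743977708 q [-0.77  0.37  1.94  0.14  0.68  0.85]
shift [ 4.51 -2.42 -2.57]
[0.62 0.26 0.04]
```

step_arm --pt "-0.5 -3 0 0 0 0" --pt "0 0 0 0 0 0"

```text
t: 33.15
eef_pos: [434.4, -299.8, 189.3]
tcp_rot: [1.514, 1.399, -0.209]
ft_force: [-0.0, 0.7, 2.4]
opening: 0.539
```

```bash
python3 - <<'E'
from h import *
go(None)
print(rvec()[2]["moment"])
E
```

```text
t 33.15 pos [ 434.4  -299.77  189.35] x [ 0.17 -0.04 -0.99] z [-0.15 -0.99  0.01] F [-0.01  0.68  2.42] op 0.5392162882769871 q [-0.77  0.37  1.95  0.15  0.68  0.84]
[0.39 0.   0.12]
```

step_arm --pt "0 0 0 0 0 0" --pt "0 0 0 0 0 0" --pt "0 0 0 0 0 0" --pt "0 0 0 0 0 0" --grip 75

```text
t: 33.65
eef_pos: [434.3, -300.1, 188.8]
tcp_rot: [1.512, 1.399, -0.21]
ft_force: [-0.1, -0.1, 0.2]
opening: 0.785
```

step_arm --pt "-10 0 0 0 0 0" --pt "-15 0 0 0 0 0" --pt "-20 0 0 0 0 0" --pt "-20 0 0 0 0 0"

```text
t: 34.15
eef_pos: [422.6, -297.5, 256.3]
tcp_rot: [1.515, 1.4, -0.208]
ft_force: [-0.1, 0.0, 0.2]
opening: 0.79
```

step_arm --pt "-30 0 0 0 0 0" --pt "-20 0 -25 0 0 -0.08" --pt "0 0 -45 0 0 -0.08" --pt "0 5 -45 0 0 0" --pt "0 5 -45 0 0 0" --pt "0 5 -45 0 0 0" --pt "0 5 -40 0 0 0" --pt "0 5 -40 0 0 0"

```text
t: 35.15
eef_pos: [482.5, -12.4, 315.2]
tcp_rot: [0.818, 1.547, -0.913]
ft_force: [0.3, -0.9, 0.8]
opening: 0.791
```

```bash
python3 - <<'E'
from h import *
go(None)
im=env.read_camera("top")[:,:,::-1];cv2.imwrite("pics/t20.png",im);crop("top",200,160,500,300,2.6,"t20c.png",im)
E
```

```text
t 35.15 pos [482.52 -12.36 315.23] x [ 0.01 -0.02 -1.  ] z [-0.16 -0.99  0.02] F [ 0.32 -0.9   0.77] op 0.7907289001460566 q [-0.15  0.2   1.8  -0.02  1.13  1.58]
```

View pics/t20c.png

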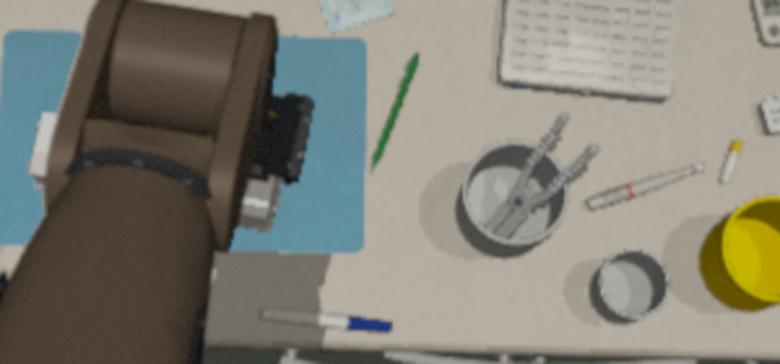

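step_arm --pt "-20 0 -30 0 0 0" --pt "0 -40 -20 0 0 0" --pt "0 -40 -30 0 0 0" --pt "0 0 -50 0 0 0" --pt "0 0 -50 0 0 0" --pt "0 0 -50 0 0 0" --pt "0 0 -50 0 0 0" --pt "0 0 0 0 0 0"

```text
t: 36.2
eef_pos: [444.9, 288.9, 339.5]
tcp_rot: [1.15, 1.54, -0.581]
ft_force: [0.4, -1.1, -0.6]
opening: 0.787
```

```bash
python3 - <<'E'
from h import *
go(None)
im=env.read_camera("top")[:,:,::-1];cv2.imwrite("pics/t21.png",im)
a=cv2.imread("pics/t20.png");print("diff beaker",np.abs(im[195:275,370:440].astype(int)-a[195:275,370:440]).max(), np.abs(im[195:275,370:440].astype(int)-a[195:275,370:440]).mean())
crop("top",370,195,440,265,8,"t21c.png",im)
cv2.imwrite("pics/s21.png",env.read_camera("scene")[:,:,::-1])
for p in [(565,118),(597,150)]:
    print(plane("top",np.array(p)/2.6+(200,160),185))
E
```

```text
t 36.2 pos [444.91 288.86 339.5 ] x [ 0.03 -0.02 -1.  ] z [-0.16 -0.99  0.01] F [ 0.43 -1.14 -0.62] op 0.7872803896465685 q [ 0.46  0.26  1.65 -0.03  1.22  2.2 ]
diff beaker 8 2.385357142857143
[ 544.98 -344.88  185.  ]
[ 514.18 -375.17  185.  ]
```

View pics/t21.png

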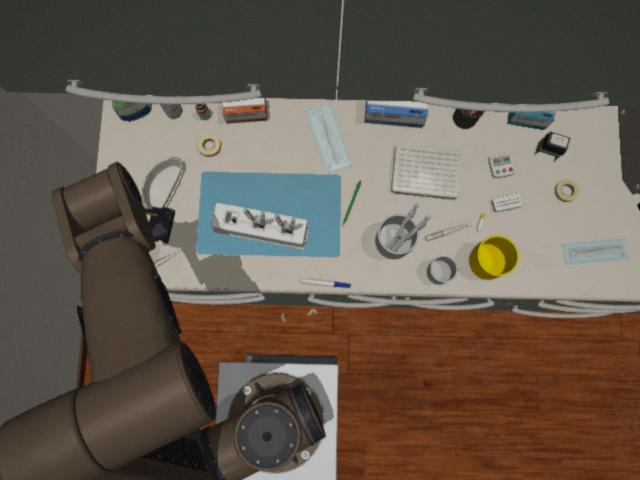

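View pics/t21c.png

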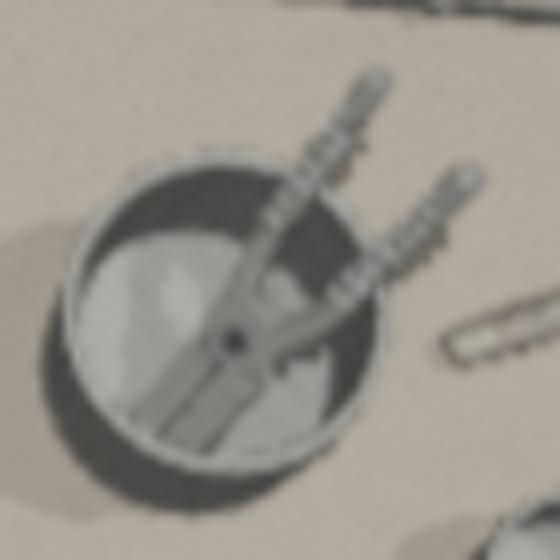

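View pics/s21.png

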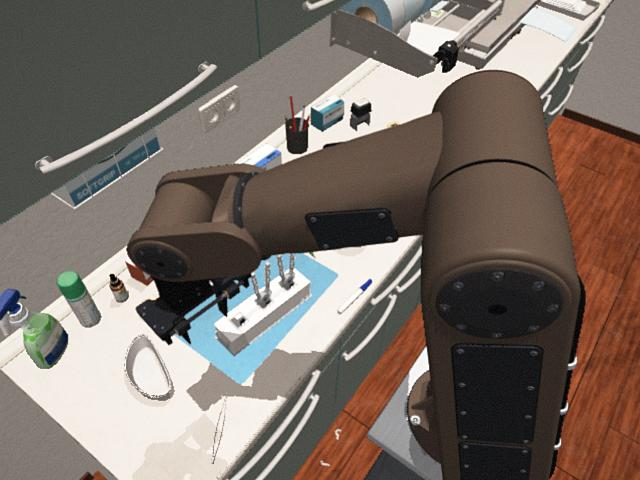

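```bash
python3 - <<'E'
from h import *
f=lambda p:np.array(p)/8+(370,195)
tip=plane("top",f((180,432)),6); print("tip",tip)
o,d=ray("top",f((418,125)))
# top-centre point on ray at distance 187 from tip
for z in range(120,196,5):
    P=o+d*(z-o[2])/d[2]; print(z,P[:2],round(np.linalg.norm(P-tip),1),round(np.degrees(np.arccos((z-6)/np.linalg.norm(P-tip))),1))
print("rim",plane("top",f((222,313)),105))
E
```

```text
tip [ 465.2412905  -305.19414993    6.        ]
120 [ 548.0664875  -368.56014182] 154.5 42.5
125 [ 546.81676178 -367.67616374] 157.2 40.8
130 [ 545.56703606 -366.79218566] 160.1 39.2
135 [ 544.31731033 -365.90820758] 163.0 37.7
140 [ 543.06758461 -365.0242295 ] 166.1 36.2
145 [ 541.81785888 -364.14025142] 169.3 34.8
150 [ 540.56813316 -363.25627333] 172.6 33.4
155 [ 539.31840743 -362.37229525] 175.9 32.1
160 [ 538.06868171 -361.48831717] 179.4 30.9
165 [ 536.81895598 -360.60433909] 183.0 29.7
170 [ 535.56923026 -359.72036101] 186.6 28.5
175 [ 534.31950453 -358.83638293] 190.3 27.4
180 [ 533.06977881 -357.95240485] 194.1 26.3
185 [ 531.82005308 -357.06842677] 197.9 25.2
190 [ 530.57032736 -356.18444869] 201.8 24.2
195 [ 529.32060163 -355.30047061] 205.8 23.3
rim [ 487.17260976 -306.61152843  105.        ]
```

```bash
python3 - <<'E'
from cell import env
print(env.job_done())
E
```

```text
the job is handed in; nothing more can be done
None
```

I checked all three forceps from left to right. The left one was worn, and it now stands beaks down in the larger grey beaker. I handed the job in at about 36 s.

- **Joint check:** I rocked each free handle away and then back.
    - **Left:** its free handle followed the finger about 10 mm each way with no clear force and stayed where it was left.
    - **Middle and right:** each came up against a stop with about 6 N after a few mm. In the pictures of the middle one, the held handle tipped along with it. Both are sound.
- **Moving the worn one:** I gripped it across both handles and drew it straight up with about 7 N. I lowered it into the beaker until the beaks met something solid at about 3 to 5 N, then let go. I took that for the floor, though contact came about 5 mm higher than I had worked out. The pull-out picture suggests the forceps had slipped down a little in the grip.
- **Last checks:**
    - **Beaker:** it stands where it was, to within about 2 mm, with the forceps resting in it. The forceps did not move between two pictures about a second apart.
    - **Rack and bystanders:** the two sound forceps are still seated, and the bystanders look undisturbed.

**Not as planned:** I released it leaning slightly towards the robot's side of the rim, but after I let go it tipped over to the far right rim. It now leans about 28°. Both cameras were blocked during the placing, so I went by force and computed position and did not see it tip.

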